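# Return the check weights to their graded block

## Task

The scale has been checked; put its four steel check weights back into their wooden block, each standing upright on the floor of the well made for its size, so that they run in order from the largest to the smallest - the smallest one has been left in the wrong well. Set the weights down rather than letting them drop, and leave the bottles and the beaker round the work where they stand.

Things in the scene. Friction and masses are not known exactly. Their poses are not given: they have to be found in the camera images.
- weight_largest: the largest of four steel check weights: round body 50 mm across, 28 mm high, then a neck and a knob 28 mm across, from 31.5 mm up to the top at 42 mm; about 0.5 kg. Origin: centre of its underside, z up. Grip the knob from above, fingertips above the body's top. Starts upright on the worktop, away from the block.
- weight_second: the second largest of four steel check weights: round body 38 mm across, 22 mm high, then a neck and a knob 22 mm across, from 25.5 mm up to the top at 34 mm; about 0.2 kg. Origin: centre of its underside, z up. Grip the knob from above, fingertips above the body's top. Starts upright on the worktop, away from the block.
- weight_third: the third largest (second smallest) of four steel check weights: round body 28 mm across, 19 mm high, then a neck and a knob 17 mm across, from 22.5 mm up to the top at 30 mm; about 0.1 kg. Origin: centre of its underside, z up. Grip the knob from above, fingertips above the body's top. Starts upright on the worktop, away from the block.
- weight_smallest: the smallest of four steel check weights: round body 18 mm across, 16 mm high, then a neck and a knob 12 mm across, from 19.5 mm up to the top at 26 mm; about 0.05 kg. Origin: centre of its underside, z up. Grip the knob from above, fingertips above the body's top. Starts upright in the wrong well, the second largest.
- well_largest: the largest of four round wells in the weight block, 60 mm across, 8 mm deep, blue felt floor; for the weight 50 mm across (5 mm play all round). Origin: centre of the floor, 12 mm above the worktop; z up, x along the row towards the smallest well. Block: pale wood, dark edging, 231x90 mm, 20 mm high, fixed, at any angle; its middle is 70.5 mm along x.
- well_second: the second largest of four round wells in the weight block, 48 mm across, 8 mm deep, blue felt floor; for the weight 38 mm across (5 mm play all round). Origin: centre of the floor, 12 mm above the worktop; z up, x along the row towards the smallest well. It lies 63 mm from the largest well along x. 
- well_third: the third largest (second smallest) of four round wells in the weight block, 38 mm across, 8 mm deep, blue felt floor; for the weight 28 mm across (5 mm play all round). Origin: centre of the floor, 12 mm above the worktop; z up, x along the row towards the smallest well. It lies 115 mm from the largest well along x. 
- well_smallest: the smallest of four round wells in the weight block, 28 mm across, 8 mm deep, blue felt floor; for the weight 18 mm across (5 mm play all round). Origin: centre of the floor, 12 mm above the worktop; z up, x along the row towards the smallest well. It lies 157 mm from the largest well along x. 
- bystander_bottle: a small clear glass bottle with a black screw cap, 33 mm across and 79 mm high, one of several standing at the left of the work, the one near its front; origin: centre of its underside. To be left alone
- bystander_beaker: a small clear glass beaker, 42 mm by 45 mm over the lip and 50 mm high, standing among the loose weights in front of the scale; origin: on its underside, 2 mm from the centre. To be left alone
Not all that is in view belongs to the job. What is shaped like the weight_second but red is not meant.

How it is judged:
By the outcome, as a careful person would: the job done as asked, in the order asked, and still so for the second after the job is handed in, with the robot touching nothing.
It also fails if it takes over 99 s, if anything falls off the work surface, if the arm or the gripper's body presses on something with over 40 N, if the wrist force passes 120 N, or if a joint passes its speed limit or range.

## Robot

A 6-joint arm with a two-finger parallel gripper is mounted at the origin on a cart in front of the work surface, level with it; the furniture and walls round the work are solid. World frame = base frame: x ahead of the robot, y to its left, z up, the work surface at z = 0. Lengths are in mm, angles in rad, forces in N, time in s.
With the tool pointing down it reaches from about 300 to 850 mm from the base axis. Payload 5.4 kg.
Tool frame: the origin (TCP) lies midway between the tips of the shut fingers; the grasp point (between the pads) lies 19 mm behind it; z points along the fingers, y is the line along which they close (so a half turn about z gives the same grasp; the last joint's range is limited). The gripper opens to 85 mm and grips with 20 to 120 N. Pads are 22 mm wide; open, the fingers measure 114 mm over their backs; the gripper's body (76 mm by 85 mm) begins 54 mm behind the grasp point. The pads swing forward as they close: fully open they stand 13 mm farther back than shut.
Start: joints at [-1.527, 0.158, 1.597, -0, 1.386, -0.21], TCP at [144.35, -556.569, 231.299] pointing down, gripper open.
Joint ranges: [-2.91, 2.91], [-0.94, 2.29], [0.18, 2.7], [-1.29, 4.43], [0.17, 2.64], [-3, 3]. Speed limits (rad/s): [2.57, 2.57, 3.14, 3.14, 3.14, 3.14].

## Interface

Orientations are given as a rotation vector (axis times angle).
In Python, from cell import observe, snapshot, sign_off, look_for gives the robot as it stands.
- The arm moves only by the tool step_arm, never from a script. Its argument "increments" is a list that holds one entry, the list of rows, each a list of 6 numbers: the shift along the tool's x, y, z each as a share of 0.15 m, from -1 to 1, then the turn, a rotation vector about the tool's x, y, z each as a share of 0.5 rad, from -1 to 1. A call has 1 to 8 rows; each row is the pose to reach, as a shift and turn from the pose commanded when the call began, along the tool's axes at that moment; what a row does not reach only later rows make up. A row lasts 1/12 s, in which the tool goes at most 41.7 mm and 7.16 degrees, less where a joint would pass 70% of its speed; a pose out of reach is approached as far as the arm can. A call with a number of a shift or a turn outside -1 to 1 is refused whole. A call with a gripper value outside its range is refused whole. "claw" is the opening, from 0 (shut) to 1 (fully open), set as the call begins (left out, the last holds). The fingers move at their own pace and stop on an object; "newtons" is the grip in N (left out, the last holds). Time passes only in rows, so rows that repeat a pose let the fingers close. It gives the time, the measured TCP pose, the force, the opening and the grip force at its end, in the units of the state.
- observe(): the state, without advancing time (a new reading comes with each control period).
- snapshot(name): name is "side" or "top" or "wrist"; returns a dict with "color" (400x640x3 uint8, red, green, blue), "fovy" (degrees; the focal length in pixels is half the picture's height over the tangent of half this angle, whatever the lens; pixels are square), "cx", "cy" (the principal point, pixels), "dist_coeffs" ([k1, k2, p1, p2, k3] as OpenCV has them; the pictures are not rectified), "R" (3x3) and "t" (3): a world point X has camera coordinates R X + t; the wrist camera has in their place "T_tool_cam" (4x4, takes a point from camera to tool coordinates, whose origin is the TCP and whose axes are the flange's). Camera axes: x right, y down, z forward; pixel columns grow to the right and rows downward; lengths in mm; the calibration is good to about 2 mm. A picture is of the moment at which its call begins: read the wrist's pose just before it. There is no depth.
- sign_off(): hands the job in; it is judged then, once.
Trained networks look in a picture, given as the dict that the camera call returned (one of the last four; its "shot" number tells which), for a name from the list of things; names that differ only in an ending like _2 or _b are one class to them, and where a whole thing is asked for, a point or a joint stands for the part that bears it (a point fixed in the world has none). Each returns a list of dicts, best first, with "p" (0 to 1); they miss things now and then, are a little off and sometimes report something else, mostly with a low value. They report only what shows in the picture. A call takes as long as a camera call. They do not tell look-alikes from the thing itself.
- look_for(picture, thing): "box" ([left, top, right, bottom] in pixels, round what is visible of it).
The state is a dict: "t": time; "joint_positions": joint angles; "qd": joint speeds; "effort": joint torques, N m; "eef_pos": TCP position; "tcp_rot": TCP orientation; "contact_force": force on the tool from outside, world axes, zero at the start; "torque": the same for the moment, N m; "finger_gap": opening from 0.0 (shut) to 1.0 (fully open); "grip_force": force on a finger pad.
Only numpy, scipy, OpenCV 4.12 (cv2) and the standard library are available. Lean on these libraries where they do the work, as an engineer would, in place of code of your own. Each camera call takes 0.05 s, during which the arm holds its last target. There are 200 camera calls.

## Working session

There is one attempt and no reset: what is moved stays moved. The work goes in short steps, Python scripts to look and compute and a tool call to move; the robot and the scene stay as the last step left them, time stands still between calls to the robot, and variables do not carry over. Pictures are saved under pics/ and viewed, at most 14 in all, crops included, and the job is handed in when it is done.

Besides the shell and the picture viewer there is one more tool, called after "Emit:" in YAML: its name, and indented under it one key for each argument. step_arm: Moves the arm, as the interface text tells. Its arguments: {"type":"object","properties":{"increments":{"type":"array","items":{"type":"array","items":{"type":"array","items":{"type":"number"}}}},"claw":{"type":"number"},"newtons":{"type":"number"}},"required":["increments"]}

```bash
mkdir -p pics
cat > h.py <<'E'
import numpy as np, cv2
from cell import observe, snapshot, sign_off, look_for
def K(s):
    f=s["color"].shape[0]/2/np.tan(np.radians(s["fovy"])/2)
    return np.array([[f,0,s["cx"]],[0,f,s["cy"]],[0,0,1.]])
def ext(s,o=None):
    if "R" in s: return np.array(s["R"]),np.array(s["t"])
    T=np.array(s["T_tool_cam"]); Rt=cv2.Rodrigues(np.array(o["tcp_rot"],float))[0]
    Rwc=Rt@T[:3,:3]; c=Rt@T[:3,3]+np.array(o["eef_pos"])
    return Rwc.T,-Rwc.T@c
def world(s,px,z,o=None):
    R,t=ext(s,o); u=cv2.undistortPoints(np.array([[px]],float),K(s),np.array(s["dist_coeffs"],float))[0,0]
    d=R.T@np.array([u[0],u[1],1]); c=-R.T@t
    return c+d*(z-c[2])/d[2]
def proj(s,X,o=None):
    R,t=ext(s,o); return cv2.projectPoints(np.array(X,float).reshape(-1,1,3),cv2.Rodrigues(R)[0],t,K(s),np.array(s["dist_coeffs"],float))[0].reshape(-1,2)
def save(s,n): cv2.imwrite(f"pics/{n}.png",s["color"][:,:,::-1])
E
python3 - <<'E'
from h import *
names="weight_largest weight_second weight_third weight_smallest well_largest well_second well_third well_smallest bystander_bottle bystander_beaker".split()
o=observe(); print({k:np.round(v,3).tolist() for k,v in o.items()})
for c in ["top","side"]:
    s=snapshot(c); save(s,c+"0"); R,t=ext(s); print(c,s["fovy"],np.round(-R.T@t),np.round(R[2],2))
    for n in names:
        for r in look_for(s,n)[:3]:
            b=r["box"]; print(n,round(r["p"],2),np.round(b),np.round(world(s,[(b[0]+b[2])/2,(b[1]+b[3])/2],20)))
E
```

```text
{'t': 0.0, 'joint_positions': [-1.527, 0.159, 1.598, 0.0, 1.386, -0.21], 'qd': [0.0, 0.001, -0.001, -0.001, -0.001, -0.0], 'effort': [0.001, -39.6, -33.143, -0.0, 0.008, -0.0], 'eef_pos': [144.334, -555.931, 230.268], 'tcp_rot': [-3.114, -0.397, -0.0], 'contact_force': [-0.683, 0.067, 0.295], 'torque': [-0.01, -0.029, -0.051], 'grip_force': 0.0, 'finger_gap': 0.999}
top 45.661898329669626 [ 312.   13. 1382.] [ 0.15  0.01 -0.99]
weight_largest 0.61 [336. 212. 358. 229.] [466. -73.  20.]
weight_largest 0.46 [213. 193. 230. 214.] [522. 292.  20.]
weight_second 0.6 [441. 190. 458. 205.] [ 529. -371.   20.]
weight_second 0.52 [457. 214. 468. 226.] [ 462. -405.   20.]
weight_second 0.46 [417. 194. 429. 203.] [ 528. -295.   20.]
weight_third 0.61 [415. 224. 426. 231.] [ 443. -282.   20.]
well_largest 0.58 [214. 194. 231. 216.] [519. 289.  20.]
well_second 0.58 [231. 188. 252. 208.] [537. 234.  20.]
well_third 0.49 [249. 182. 262. 193.] [567. 193.  20.]
well_smallest 0.6 [266. 183. 276. 192.] [566. 147.  20.]
bystander_bottle 0.44 [165. 224. 185. 236.] [447. 427.  20.]
bystander_beaker 0.46 [369. 207. 386. 219.] [ 487. -160.   20.]
side 53.12185873427157 [ 197. -898.  589.] [ 0.3   0.82 -0.49]
weight_largest 0.76 [305. 218. 325. 244.] [470. -78.  20.]
weight_second 0.94 [360. 310. 382. 333.] [ 465. -412.   20.]
weight_second 0.63 [363. 267. 381. 285.] [ 525. -294.   20.]
weight_second 0.57 [385. 292. 406. 314.] [ 532. -385.   20.]
weight_third 0.69 [333. 284. 344. 293.] [ 443. -304.   20.]
well_largest 0.6 [288. 172. 296. 173.] [516. 288.  20.]
bystander_beaker 0.67 [328. 232. 345. 256.] [ 499. -152.   20.]
```

Run:
```python
import cv2
a=cv2.imread("pics/top0.png"); b=cv2.imread("pics/side0.png")
cv2.imwrite("pics/top0c.png",cv2.resize(a[150:270,150:490],(800,282),interpolation=cv2.INTER_CUBIC))
t=cv2.resize(a[150:260,150:490],(800,259),interpolation=cv2.INTER_CUBIC)
u=cv2.resize(b[140:340,240:480],(408,340),interpolation=cv2.INTER_CUBIC)
v=cv2.copyMakeBorder(u,0,0,0,392,cv2.BORDER_CONSTANT)
cv2.imwrite("pics/c0.png",cv2.vconcat([t,v]))
```

```text
(no output)
```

View pics/c0.png

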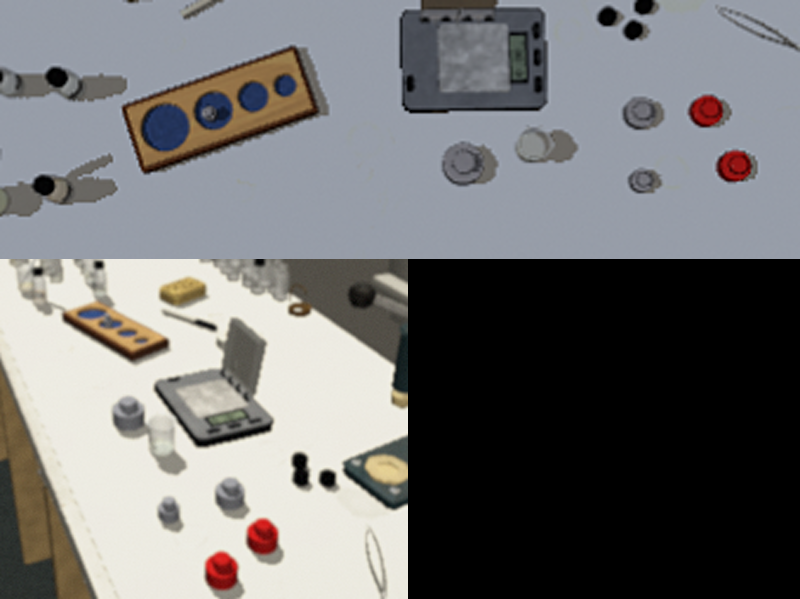

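View pics/side0.png

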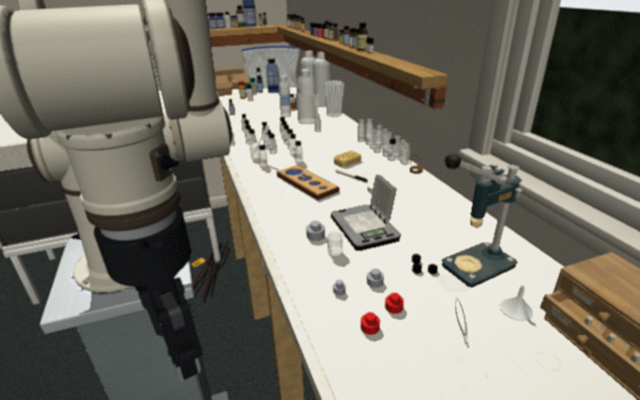

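The pictures show the block at the left (top view px 200–285, 170–225), with the smallest weight in the second well. The grey largest is at px (347,220) and the beaker at (378,213). The grey second is at (423,198), the third at (421,227), and the red look-alikes are at (450,197) and (462,220). The scale stands behind the largest.

```bash
cat >> h.py <<'E'
def yaw(o):
    R=cv2.Rodrigues(np.array(o["tcp_rot"],float))[0]; return np.arctan2(R[1,0],R[0,0]),R
def plan(wps,o=None,d=3):
    """wps: (x,y,z,yaw) list; prints the 6 shares of each call, from the measured pose"""
    o=o or observe(); p=np.array(o["eef_pos"]); R=yaw(o)[1]
    for w in wps:
        P=np.array(w[:3],float); c,s=np.cos(w[3]),np.sin(w[3]); G=np.array([[c,s,0],[s,-c,0],[0,0,-1.]])
        while True:
            a=R.T@(P-p)/150; b=cv2.Rodrigues(R.T@G)[0].ravel()/.5
            k=max(1,np.ceil(max(np.abs(a).max(),np.abs(b).max())-1e-9))
            a,b=np.round(a/k,d),np.round(b/k,d)
            rows=max(np.linalg.norm(a)*150/41.7,np.linalg.norm(b)*.5/.125)
            print((a+0).tolist()+(b+0).tolist(),"rows>=%.1f"%rows)
            p=p+R@a*150; R=R@cv2.Rodrigues(b*.5)[0]
            if k==1: break
        print("  -> ",np.round(p,1))
E
python3 - <<'E'
from h import *
s=snapshot("wrist"); print(s["fovy"],s["cx"],s["cy"],np.round(s["T_tool_cam"],2).tolist())
plan([(470,-300,235,1.876),(480,-70,235,1.876)],d=2)
E
```

```text
65.85222220047058 318.1253607896002 197.79385727785078 [[0.0, -0.96, -0.26, 68.3], [1.0, 0.0, -0.0, -0.83], [0.0, -0.26, 0.96, -142.85], [0.0, 0.0, 0.0, 1.0]]
[0.63, -0.28, -0.01, 0.0, 0.0, -0.81] rows>=3.2
[0.69, 0.0, 0.0, 0.0, 0.0, -0.81] rows>=3.2
[0.64, 0.27, -0.01, 0.0, 0.0, -0.81] rows>=3.2
[0.48, 0.49, 0.0, 0.0, 0.0, -0.81] rows>=3.2
  ->  [ 469.6 -300.4  234.3]
[0.72, 0.26, 0.0, 0.0, 0.0, 0.0] rows>=2.8
[0.73, 0.26, 0.0, 0.0, 0.0, 0.0] rows>=2.8
  ->  [479.1 -69.6 234.3]
```

Emit:
step_arm:
  increments:
    - [[0.63,-0.28,-0.01,0,0,-0.81],[0.63,-0.28,-0.01,0,0,-0.81],[0.63,-0.28,-0.01,0,0,-0.81],[0.63,-0.28,-0.01,0,0,-0.81],[0.63,-0.28,-0.01,0,0,-0.81]]

```text
t: 1.57
eef_pos: [226.3, -491.5, 233.0]
tcp_rot: [2.971, 1.021, -0.0]
contact_force: [-0.0, -0.3, -0.1]
finger_gap: 1.004
grip_force: 0.0
```

Emit:
step_arm:
  increments:
    - [[0.69,0,0,0,0,-0.81],[0.69,0,0,0,0,-0.81],[0.69,0,0,0,0,-0.81],[0.69,0,0,0,0,-0.81]]

```text
t: 1.9
eef_pos: [309.5, -426.8, 232.8]
tcp_rot: [-2.702, -1.603, -0.002]
contact_force: [-0.4, -0.9, 1.2]
finger_gap: 1.001
grip_force: 0.0
```

Emit:
step_arm:
  increments:
    - [[0.64,0.27,-0.01,0,0,-0.81],[0.64,0.27,-0.01,0,0,-0.81],[0.64,0.27,-0.01,0,0,-0.81],[0.64,0.27,-0.01,0,0,-0.81]]

```text
t: 2.23
eef_pos: [391.6, -362.5, 234.4]
tcp_rot: [2.324, 2.114, 0.002]
contact_force: [-0.6, -0.5, -0.5]
finger_gap: 1.003
grip_force: 0.0
```

Emit:
step_arm:
  increments:
    - [[0.48,0.49,0,0,0,-0.81],[0.48,0.49,0,0,0,-0.81],[0.48,0.49,0,0,0,-0.81],[0.48,0.49,0,0,0,-0.81],[0.48,0.49,0,0,0,-0.81],[0.48,0.49,0,0,0,-0.81]]

```text
t: 2.73
eef_pos: [469.3, -301.0, 234.2]
tcp_rot: [-1.864, -2.529, 0.001]
contact_force: [-1.4, -0.2, 1.2]
finger_gap: 0.999
grip_force: 0.0
```

```bash
cat >> h.py <<'E'
HT=dict(weight_largest=42,weight_second=34,weight_third=30,weight_smallest=26)
def look(tag,names):
    o=observe(); print("t",o["t"],np.round(o["eef_pos"],1),round(yaw(o)[0],3),np.round(o["qd"],3))
    s=snapshot("wrist"); save(s,tag); np.save("pics/"+tag+".npy",{"s":s,"o":o},allow_pickle=True)
    for n in names:
        for r in look_for(s,n)[:4]:
            b=r["box"]; z=HT.get(n,40)/2 if "weight" in n else (20 if "well" in n else 40)
            print(n,round(r["p"],2),np.round(b,1),np.round(world(s,[(b[0]+b[2])/2,(b[1]+b[3])/2],z,o),1))
    return s,o
E
python3 - <<'E'
from h import *
look("w1",["weight_second","weight_third","weight_largest","bystander_beaker"])
E
```

```text
t 2.7333 [ 469.3 -301.   234.2] 1.871 [-0.015 -0.006  0.004  0.001  0.002 -0.   ]
weight_second 0.9 [350.1 162.1 385.8 197. ] [ 530.2 -291.1   17. ]
weight_second 0.89 [273.7 231.6 304.2 261.9] [ 464.  -402.6   17. ]
weight_second 0.66 [330.1 224.5 364.6 257.5] [ 532.1 -373.2   17. ]
weight_third 0.8 [288.8 145.7 313.  167.2] [ 446.1 -288.7   15. ]
bystander_beaker 0.71 [357.2  24.  406.4  72.9] [ 493.3 -155.3   40. ]
```

View pics/w1.png

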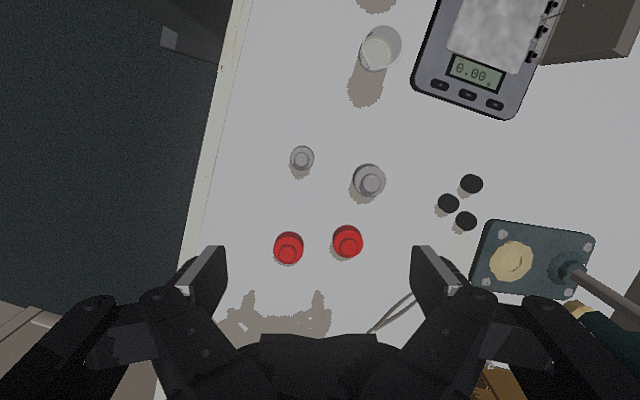

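The wrist view shows grey third knob at about px (302,158) and grey second knob at (370,182). The reds are below at (289,247) and (348,240), the beaker at (381,48). I'll go on to the largest and then the block.

Run:
```python
from h import *
d=np.load("pics/w1.npy",allow_pickle=True).item()
print(world(d["s"],[302,158],30,d["o"]),world(d["s"],[370,182],34,d["o"]))
plan([(470,-90,235,1.876),(535,160,235,1.876)],d=2)
```

```text
[ 447.9258758  -287.78707183   30.        ] [ 529.59895386 -290.44775709   34.        ]
[0.67, 0.21, 0.0, 0.0, 0.0, 0.0] rows>=2.5
[0.67, 0.21, 0.0, 0.0, 0.0, -0.01] rows>=2.5
  ->  [469.7 -90.5 234.3]
[0.73, 0.46, 0.0, 0.0, 0.0, 0.0] rows>=3.1
[0.73, 0.46, 0.0, 0.0, 0.0, 0.0] rows>=3.1
  ->  [535.3 159.9 234.3]
```

Emit:
step_arm:
  increments:
    - [[0.67,0.21,0,0,0,0],[0.67,0.21,0,0,0,0],[0.67,0.21,0,0,0,0],[0.67,0.21,0,0,0,0]]

```text
t: 3.32
eef_pos: [469.4, -191.6, 234.3]
tcp_rot: [-1.857, -2.533, -0.002]
contact_force: [0.4, -0.9, -0.4]
finger_gap: 0.998
grip_force: 0.0
```

Emit:
step_arm:
  increments:
    - [[0.67,0.21,0,0,0,-0.01],[0.67,0.21,0,0,0,-0.01],[0.67,0.21,0,0,0,-0.01],[0.67,0.21,0,0,0,-0.01],[0.67,0.21,0,0,0,-0.01]]

```text
t: 3.73
eef_pos: [469.8, -89.9, 234.5]
tcp_rot: [1.853, 2.536, -0.001]
contact_force: [0.9, 0.8, -0.3]
finger_gap: 1.004
grip_force: 0.0
```

Run:
```python
from h import *
look("w2",["weight_largest","bystander_beaker"])
```

```text
t 3.7333 [469.8 -89.9 234.5] 1.88 [-0.038  0.018 -0.013 -0.005 -0.003 -0.006]
weight_largest 0.97 [302.3 134.9 346.1 181.5] [473.  -70.8  21. ]
bystander_beaker 0.85 [299.8 206.7 339.3 254.2] [ 492.8 -150.4   40. ]
```

Emit:
step_arm:
  increments:
    - [[0.73,0.46,0,0,0,0],[0.73,0.46,0,0,0,0],[0.73,0.46,0,0,0,0],[0.73,0.46,0,0,0,0]]
  claw: 0.5

```text
t: 4.22
eef_pos: [503.3, 39.4, 234.3]
tcp_rot: [-1.85, -2.538, -0.004]
contact_force: [0.7, -0.8, -0.2]
finger_gap: 0.5
grip_force: 0.0
```

Emit:
step_arm:
  increments:
    - [[0.73,0.46,0,0,0,0],[0.73,0.46,0,0,0,0],[0.73,0.46,0,0,0,0],[0.73,0.46,0,0,0,0],[0.73,0.46,0,0,0,0],[0.73,0.46,0,0,0,0]]

```text
t: 4.72
eef_pos: [535.2, 159.5, 234.0]
tcp_rot: [1.855, 2.535, -0.002]
contact_force: [0.3, -0.8, -0.2]
finger_gap: 0.502
grip_force: 0.0
```

Run:
```python
from h import *
look("w3",["weight_smallest","well_largest","well_second","well_third","well_smallest","bystander_bottle"])
```

```text
t 4.7167 [535.2 159.5 234. ] 1.878 [-0.025 -0.019  0.016  0.002 -0.001  0.002]
weight_smallest 0.74 [338.7  96.6 351.8 114.2] [542.8 242.1  13. ]
well_largest 0.84 [318.5  26.2 372.9  80.8] [525.4 293.1  20. ]
well_second 0.8 [325.6  88.  366.4 129.3] [544.2 238.7  20. ]
well_third 0.68 [330.4 139.  361.9 169.7] [561.  190.5  20. ]
well_smallest 0.59 [335.4 179.  355.2 201.6] [573.9 149.7  20. ]
```

View pics/w3.png

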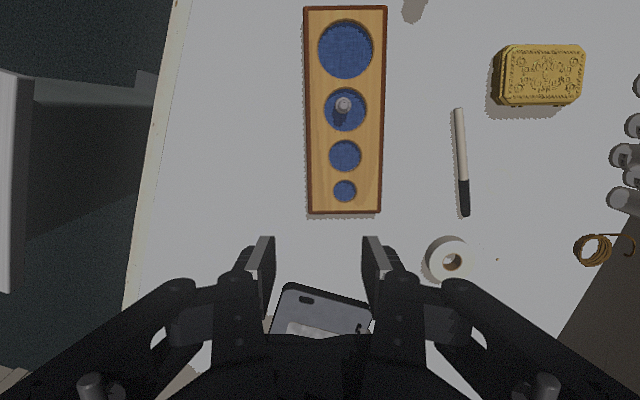

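View pics/w2.png

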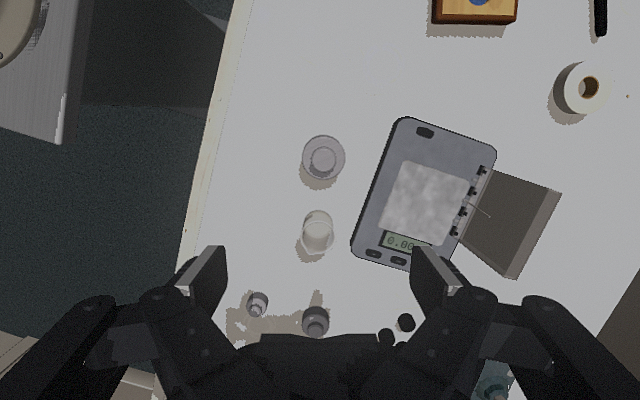

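Run:
```python
from h import *
from scipy.optimize import least_squares
d=np.load("pics/w3.npy",allow_pickle=True).item(); s,o=d["s"],d["o"]
hsv=cv2.cvtColor(s["color"],cv2.COLOR_RGB2HSV)
m=cv2.inRange(hsv,(100,90,40),(125,255,255)); m=cv2.morphologyEx(m,cv2.MORPH_CLOSE,np.ones((9,9)))
n,l,st,c=cv2.connectedComponentsWithStats(m)
C=sorted([(c[i][1],c[i][0],st[i].tolist()) for i in range(1,n) if st[i][4]>150 and st[i][0]>290 and st[i][1]<230 and st[i][0]<400])
print(C)
D=[0,63,115,157]
for z in (20,16,12):
    W=np.array([world(s,[x,y],z,o)[:2] for y,x,_ in C]); print(z,W.round(1).tolist(),np.linalg.norm(W[3]-W[0]))
# block corners by mask of wood+edge (saturated, warm)
b=cv2.inRange(hsv,(3,60,30),(28,255,255)); b[:, :295]=0; b[:,395:]=0; b[225:]=0
cn=max(cv2.findContours(b,cv2.RETR_EXTERNAL,cv2.CHAIN_APPROX_NONE)[0],key=cv2.contourArea)
print(cv2.approxPolyDP(cn,6,True).reshape(-1,2).tolist())
print("bounds",[world(s,p,20,o).round(1).tolist() for p in cv2.approxPolyDP(cn,6,True).reshape(-1,2).astype(float)])
# smallest knob
print("knob",world(s,[343.5,103],38,o))
d=np.load("pics/w2.npy",allow_pickle=True).item(); print("largest knob",world(d["s"],[323,159],42,d["o"]))
for p in ([345,103],): print(p)
```

```text
[(np.float64(50.230274442538594), np.float64(344.60548885077185), [318, 23, 54, 56, 2332]), (np.float64(110.43825441039925), np.float64(344.7242339832869), [325, 89, 40, 42, 1077]), (np.float64(155.4827089337176), np.float64(344.0561959654179), [330, 141, 30, 30, 694]), (np.float64(190.52866242038218), np.float64(343.828025477707), [334, 181, 21, 20, 314])]
20 [[523.2, 295.8], [543.5, 236.5], [559.1, 188.5], [572.4, 148.9]] 154.95983948016897
16 [[523.3, 296.6], [543.8, 236.6], [559.6, 188.1], [573.0, 148.0]] 156.69714564308626
12 [[523.4, 297.4], [544.1, 236.7], [560.0, 187.7], [573.6, 147.2]] 158.43445180600358
[[385, 5], [303, 7], [309, 213], [380, 210]]
bounds [[549.1, 351.1, 20.0], [468.3, 322.9, 20.0], [541.1, 109.4, 20.0], [622.2, 139.2, 20.0]]
knob [538.41900056 242.69431016  38.        ]
largest knob [470.67426934 -69.31446093  42.        ]
[345, 103]
```

The w3 view shows the block's wells at px (345,50), (345,110), (344,155) and (344,190), with the smallest weight's knob at about (343,103) in the second well. In w2 the largest's knob is at (323,159), with the beaker just below it. Next I go down over the smallest for a close look.

Run:
```python
from h import *
plan([(539,242,234,1.893),(539,242,90,1.893)],d=2)
```

```text
[0.51, 0.19, 0.0, 0.0, 0.0, -0.03] rows>=2.0
  ->  [539.  241.3 234.4]
[0.0, 0.0, 0.96, 0.0, 0.0, 0.0] rows>=3.5
  ->  [539.  241.3  90.4]
```

Emit:
step_arm:
  increments:
    - [[0.51,0.19,0,0,0,-0.03],[0.51,0.19,0,0,0,-0.03],[0.51,0.19,0,0,0,-0.03],[0.51,0.19,0,0,0,-0.03]]

```text
t: 5.4
eef_pos: [538.5, 243.5, 234.2]
tcp_rot: [1.832, 2.552, -0.0]
contact_force: [-0.4, -1.1, -0.0]
finger_gap: 0.5
grip_force: 0.0
```

Emit:
step_arm:
  increments:
    - [[0,0,0.24,0,0,0],[0,0,0.48,0,0,0],[0,0,0.72,0,0,0],[0,0,0.96,0,0,0],[0,0,0.96,0,0,0],[0,0,0.96,0,0,0]]

```text
t: 5.9
eef_pos: [537.3, 240.8, 88.8]
tcp_rot: [-1.835, -2.546, 0.006]
contact_force: [-0.0, -0.4, 0.4]
finger_gap: 0.499
grip_force: 0.0
```

Run:
```python
from h import *
s,o=look("w4",["weight_smallest","well_largest","well_second"])
print(proj(s,[o["eef_pos"]],o))
plan([(539,242,29.5,1.893)])
```

```text
t 5.9 [537.3 240.8  88.8] 1.893 [ 0.007 -0.057 -0.081  0.003  0.     0.001]
weight_smallest 0.91 [306.9 198.2 331.3 228.4] [540.4 237.5  13. ]
well_largest 0.81 [281.8  85.9 364.9 171.6] [523.4 297.1  20. ]
well_second 0.81 [291.6 184.1 356.7 243. ] [543.2 240.6  20. ]
[[315.36396528 252.49240049]]
[0.002, -0.018, 0.429, 0.012, 0.001, 0.001] rows>=1.5
  ->  [539.  242.   29.5]
```

View pics/w4.png

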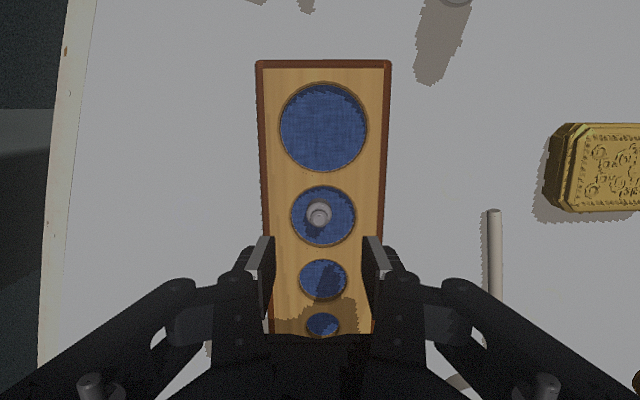

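```bash
cat >> h.py <<'E'
def wells(s,o):
    hsv=cv2.cvtColor(s["color"],cv2.COLOR_RGB2HSV)
    m=cv2.inRange(hsv,(100,90,25),(125,255,255)); m=cv2.morphologyEx(m,cv2.MORPH_CLOSE,np.ones((5,5)))
    for c in cv2.findContours(m,cv2.RETR_EXTERNAL,cv2.CHAIN_APPROX_NONE)[0]:
        if cv2.contourArea(c)>150:
            e=cv2.fitEllipse(cv2.convexHull(c)); print(np.round(e[0],1),np.round(e[1],1),world(s,e[0],16,o).round(1))
E
python3 - <<'E'
from h import *
d=np.load("pics/w4.npy",allow_pickle=True).item(); s,o=d["s"],d["o"]
wells(s,o)
for p in ([319,212],[320,214]): print(world(s,p,38,o).round(1))
cv2.imwrite("pics/w4c.png",cv2.resize(s["color"][175:255,270:370,::-1],(800,640)[:2] if 0 else (700,560),interpolation=cv2.INTER_NEAREST))
E
```

```text
[322.1 323.6] [21.5 30.5] [572.9 148.5  16. ]
[322.3 277.9] [36.9 45. ] [559.4 188.7  16. ]
[322.5 214.8] [56.7 61.7] [542.8 238.1  16. ]
[322.7 127.5] [83.4 85.3] [522.8 297.6  16. ]
[537.4 246.1  38. ]
[538.5 245.   38. ]
```

View pics/w4c.png

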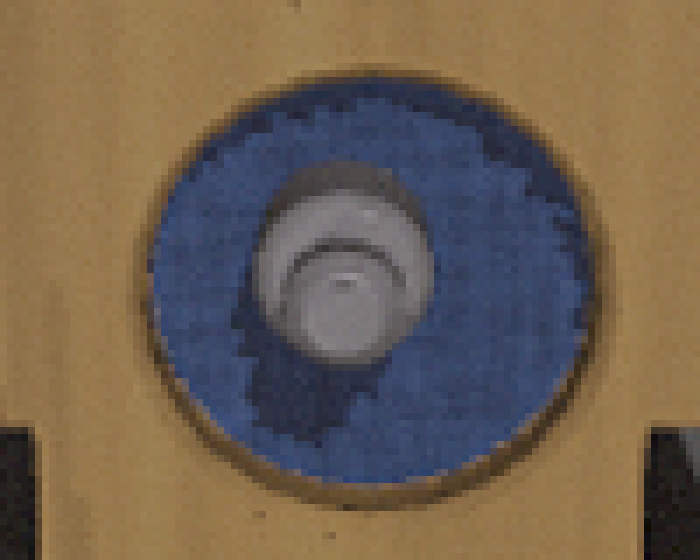

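The crop shows the knob top at px (319,218.6), which is world (539,242). The wells agree with the first measurement. Now I descend and grip.

Emit:
step_arm:
  increments:
    - [[0,-0.01,0.1,0,0,0],[0,-0.018,0.22,0,0,0],[0,-0.018,0.32,0,0,0],[0,-0.018,0.38,0,0,0],[0,-0.018,0.4,0,0,0],[0,-0.018,0.4,0,0,0],[0,-0.018,0.4,0,0,0]]

```text
t: 6.68
eef_pos: [537.4, 241.7, 31.7]
tcp_rot: [1.834, 2.549, 0.003]
contact_force: [-0.0, 0.1, -0.2]
finger_gap: 0.5
grip_force: 0.0
```

Run:
```python
from h import *
o=observe(); print(o["eef_pos"],yaw(o)[0],o["contact_force"]); plan([(539,242,29.5,1.893)],o)
```

```text
[537.35897078 241.67606293  31.69816526] 1.8938287262826266 [-0.01172464  0.11532555 -0.15103799]
[-0.001, 0.011, 0.015, 0.004, 0.0, 0.002] rows>=0.1
  ->  [539.  242.1  29.5]
```

Emit:
step_arm:
  increments:
    - [[0,0.011,0.01,0,0,0],[0,0.011,0.01,0,0,0],[0,0.011,0.01,0,0,0]]

```text
t: 6.93
eef_pos: [538.4, 242.1, 29.5]
tcp_rot: [1.835, 2.549, 0.001]
contact_force: [0.0, 0.5, 0.5]
finger_gap: 0.498
grip_force: 0.0
```

Emit:
step_arm:
  increments:
    - [[0,0,0,0,0,0],[0,0,0,0,0,0],[0,0,0,0,0,0],[0,0,0,0,0,0],[0,0,0,0,0,0],[0,0,0,0,0,0],[0,0,0,0,0,0],[0,0,0,0,0,0]]
  claw: 0
  newtons: 40

```text
t: 7.6
eef_pos: [538.0, 242.0, 29.0]
tcp_rot: [1.835, 2.55, 0.0]
contact_force: [-0.4, -0.6, 2.1]
finger_gap: 0.102
grip_force: 39.1
```

Run:
```python
from h import *
o=observe(); print(o["eef_pos"],o["contact_force"],o["finger_gap"],o["grip_force"]); s=snapshot("wrist"); save(s,"w5")
cv2.imwrite("pics/w5c.png",cv2.resize(s["color"][160:300,220:420,::-1],(600,420)))
plan([(539,242,70,1.893),(572.9,148.3,70,1.893)],o)
```

```text
[537.9670668  241.99170964  28.99868145] [-0.36709448 -0.6062704   2.11850268] 0.10213239657112368 39.05647472769488
[-0.002, 0.007, -0.273, 0.001, 0.0, 0.002] rows>=1.0
  ->  [539.  242.   69.9]
[-0.664, 0.016, 0.0, 0.0, 0.0, 0.0] rows>=2.4
  ->  [572.9 148.3  70. ]
```

View pics/w5c.png

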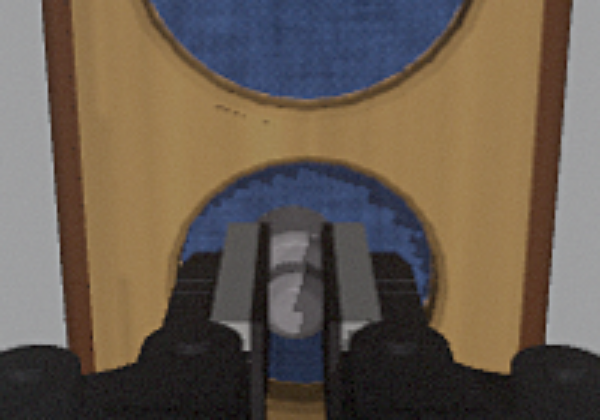

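Emit:
step_arm:
  increments:
    - [[0,0,-0.08,0,0,0],[0,0,-0.2,0,0,0],[0,0,-0.28,0,0,0],[0,0,-0.28,0,0,0]]

```text
t: 7.98
eef_pos: [540.3, 242.5, 74.6]
tcp_rot: [1.833, 2.546, 0.007]
contact_force: [1.1, -0.2, 0.3]
finger_gap: 0.102
grip_force: 39.1
```

Emit:
step_arm:
  increments:
    - [[-0.16,0.004,0,0,0,0],[-0.36,0.01,0,0,0,0],[-0.54,0.016,0,0,0,0],[-0.664,0.02,0,0,0,0],[-0.664,0.02,0,0,0,0],[-0.664,0.02,0,0,0,0]]

```text
t: 8.48
eef_pos: [572.3, 147.7, 70.5]
tcp_rot: [-1.838, -2.547, 0.0]
contact_force: [0.3, 0.1, -0.7]
finger_gap: 0.098
grip_force: 39.1
```

Run:
```python
from h import *
s,o=look("w6",["weight_smallest","well_third","well_smallest"]); print(o["finger_gap"],o["grip_force"],o["contact_force"])
print(world(cv2 and s,[318,262],o["eef_pos"][2]+9,o))
cv2.imwrite("pics/w6c.png",cv2.resize(s["color"][160:300,220:420,::-1],(600,420)))
plan([(572.9,148.3,45,1.893),(572.9,148.3,30,1.893)],o)
```

```text
t 8.4833 [572.3 147.7  70.5] 1.892 [ 0.034 -0.003  0.008  0.007  0.003  0.004]
weight_smallest 0.66 [310.5 230.4 328.7 272. ] [583.  123.6  13. ]
well_third 0.63 [291.4 125.7 344.7 184.5] [560.2 188.5  20. ]
well_smallest 0.65 [299.7 199.  337.4 230.6] [573.  151.3  20. ]
0.09818871659013488 39.10002489283215 [ 0.25492657  0.07511055 -0.67638407]
[573.77218202 147.51193487  79.49058878]
[0.002, 0.005, 0.17, -0.001, -0.001, -0.002] rows>=0.6
  ->  [572.9 148.3  45. ]
[0.0, 0.0, 0.1, 0.0, 0.0, 0.0] rows>=0.4
  ->  [572.9 148.3  30. ]
```

View pics/w6c.png

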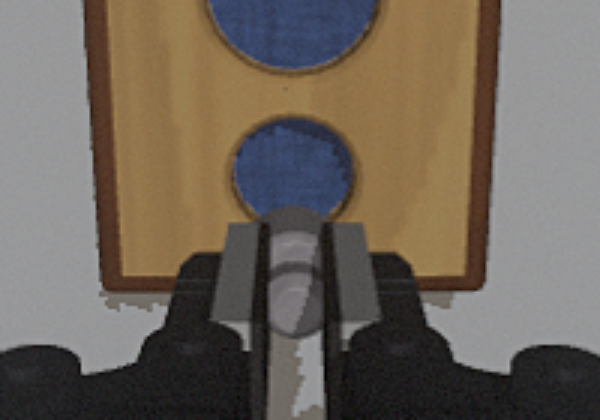

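The weight is held, hanging straight and centred on the pads (px 319,262), just short of the smallest well. I lower it slowly.

Emit:
step_arm:
  increments:
    - [[0.002,0.004,0.08,0,0,0],[0.002,0.004,0.16,0,0,0],[0.002,0.004,0.22,0,0,0],[0.002,0.004,0.25,0,0,0],[0.002,0.004,0.26,0,0,0],[0.002,0.004,0.265,0,0,0],[0.002,0.004,0.27,0,0,0],[0.002,0.004,0.27,0,0,0]]

```text
t: 9.35
eef_pos: [573.1, 148.9, 30.6]
tcp_rot: [1.835, 2.549, 0.001]
contact_force: [-0.0, -0.4, -0.5]
finger_gap: 0.098
grip_force: 39.1
```

Emit:
step_arm:
  increments:
    - [[0,0,0.002,0,0,0],[0,0,0.004,0,0,0],[0,0,0.004,0,0,0],[0,0,0.004,0,0,0]]

```text
t: 9.68
eef_pos: [572.9, 148.9, 29.9]
tcp_rot: [1.835, 2.549, 0.0]
contact_force: [0.3, -0.4, -0.5]
finger_gap: 0.098
grip_force: 39.1
```

Emit:
step_arm:
  increments:
    - [[0,0,0.003,0,0,0],[0,0,0.005,0,0,0],[0,0,0.007,0,0,0],[0,0,0.007,0,0,0],[0,0,0.007,0,0,0]]

```text
t: 10.1
eef_pos: [572.9, 148.9, 29.0]
tcp_rot: [1.835, 2.55, 0.0]
contact_force: [-1.3, 0.1, 3.6]
finger_gap: 0.1
grip_force: 39.3
```

Run:
```python
from h import *
plan([(572.9,148.9,140,1.893),(471,-69,140,1.893),(471,-69,110,1.893)])
```

```text
[0.0, 0.0, -0.74, 0.001, 0.0, 0.002] rows>=2.7
  ->  [572.9 148.9 140. ]
[-0.582, -0.552, 0.0, 0.0, 0.0, 0.0] rows>=2.9
[-0.581, -0.552, 0.0, 0.0, 0.0, 0.0] rows>=2.9
  ->  [471. -69. 140.]
[0.0, 0.0, 0.2, 0.0, 0.0, 0.0] rows>=0.7
  ->  [471. -69. 110.]
```

Emit:
step_arm:
  increments:
    - [[0,0,0,0,0,0],[0,0,0,0,0,0],[0,0,0,0,0,0],[0,0,0,0,0,0],[0,0,0,0,0,0],[0,0,0,0,0,0]]
  claw: 0.4

```text
t: 10.6
eef_pos: [572.7, 148.9, 28.6]
tcp_rot: [-1.835, -2.55, 0.0]
contact_force: [-0.7, -0.1, 0.4]
finger_gap: 0.4
grip_force: 0.0
```

Emit:
step_arm:
  increments:
    - [[0,0,-0.05,0,0,0],[0,0,-0.15,0,0,0],[0,0,-0.4,0,0,0],[0,0,-0.6,0,0,0],[0,0,-0.74,0,0,0],[0,0,-0.74,0,0,0]]

```text
t: 11.1
eef_pos: [576.7, 149.2, 146.6]
tcp_rot: [1.83, 2.543, 0.011]
contact_force: [0.7, -0.3, -0.2]
finger_gap: 0.399
grip_force: 0.0
```

Run:
```python
from h import *
s,o=look("w7",["weight_smallest","well_third","well_smallest"])
plan([(471,-69,140,1.893),(471,-69,110,1.893)],o)
cv2.imwrite("pics/w7c.png",cv2.resize(s["color"][100:300,220:420,::-1],(500,500)))
```

```text
t 11.1 [576.7 149.2 146.6] 1.894 [-0.003  0.048  0.055  0.001 -0.055 -0.001]
weight_smallest 0.56 [304.6 180.2 322.2 204.9] [576.5 145.5  13. ]
well_third 0.58 [288.4 122.9 333.3 164.8] [560.2 187.8  20. ]
well_smallest 0.56 [284.2  51.9 338.6 110.8] [544.6 236.7  20. ]
well_smallest 0.48 [297.8 174.3 323.6 195.5] [571.5 153.2  20. ]
[-0.578, -0.565, 0.017, 0.011, 0.003, 0.001] rows>=2.9
[-0.578, -0.565, 0.02, 0.011, 0.003, 0.001] rows>=2.9
  ->  [471. -69. 140.]
[0.0, 0.0, 0.2, 0.0, 0.0, 0.0] rows>=0.7
  ->  [471. -69. 110.]
```

View pics/w7c.png

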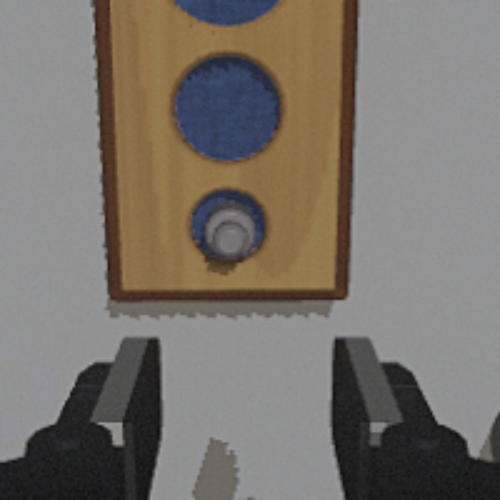

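The smallest now stands upright in the smallest well (crop 230,228). Next is the largest.

Emit:
step_arm:
  increments:
    - [[-0.578,-0.558,0,0,0,0],[-0.578,-0.558,0,0,0,0],[-0.578,-0.558,0,0,0,0],[-0.578,-0.558,0,0,0,0]]
  claw: 0.6

```text
t: 11.63
eef_pos: [517.2, 36.0, 137.2]
tcp_rot: [-1.838, -2.543, 0.007]
contact_force: [-0.9, 0.5, -0.5]
finger_gap: 0.599
grip_force: 0.0
```

Emit:
step_arm:
  increments:
    - [[-0.578,-0.558,0,0,0,0],[-0.578,-0.558,0.1,0,0,0],[-0.578,-0.558,0.2,0,0,0],[-0.578,-0.558,0.2,0,0,0],[-0.578,-0.558,0.2,0,0,0],[-0.578,-0.558,0.2,0,0,0],[-0.578,-0.558,0.2,0,0,0]]

```text
t: 12.22
eef_pos: [469.6, -67.8, 109.8]
tcp_rot: [1.834, 2.551, 0.001]
contact_force: [-0.2, 0.1, -0.2]
finger_gap: 0.599
grip_force: 0.0
```

Run:
```python
from h import *
s,o=look("w8",["weight_largest"])
cv2.imwrite("pics/w8c.png",cv2.resize(s["color"][140:300,220:420,::-1],(600,480)))
g=s["color"]
```

```text
t 12.2167 [469.6 -67.8 109.8] 1.895 [ 0.011 -0.005 -0.008 -0.003  0.    -0.002]
weight_largest 0.85 [285.6 172.  351.6 240.7] [472.4 -69.7  21. ]
```

View pics/w8c.png

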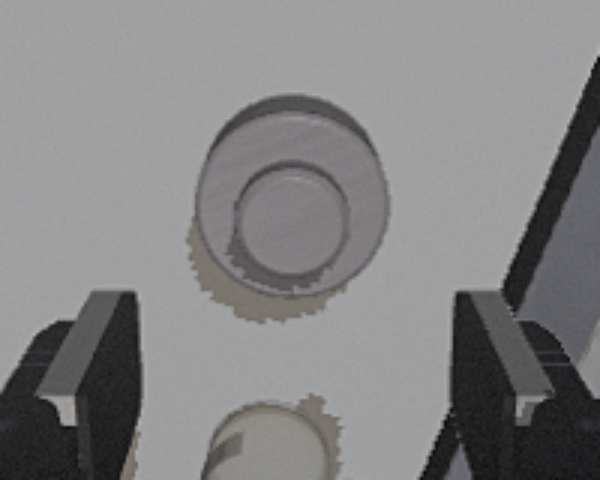

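Run:
```python
from h import *
d=np.load("pics/w8.npy",allow_pickle=True).item(); s,o=d["s"],d["o"]
w=world(s,[317.7,213.7],42,o); print(w)
plan([(w[0],w[1],110,1.893),(w[0],w[1],29.5,1.893)],o)
```

```text
[471.39592284 -69.12537897  42.        ]
[-0.012, 0.008, -0.001, 0.001, 0.0, 0.004] rows>=0.1
  ->  [471.4 -69.1 109.9]
[0.0, 0.0, 0.536, 0.0, 0.0, 0.0] rows>=1.9
  ->  [471.3 -69.1  29.5]
```

The w8 view has the knob at px (317.7,213.7), which gives (471.4,−69.1). I descend in graded rows and grip.

Emit:
step_arm:
  increments:
    - [[-0.012,0.008,0.12,0,0,0],[-0.012,0.008,0.28,0,0,0],[-0.012,0.008,0.42,0,0,0],[-0.012,0.008,0.5,0,0,0],[-0.012,0.008,0.53,0,0,0],[-0.012,0.008,0.535,0,0,0],[-0.012,0.008,0.535,0,0,0],[-0.012,0.008,0.535,0,0,0]]

```text
t: 12.98
eef_pos: [471.9, -70.1, 30.6]
tcp_rot: [1.833, 2.548, 0.001]
contact_force: [0.1, -0.1, 0.4]
finger_gap: 0.598
grip_force: 0.0
```

Emit:
step_arm:
  increments:
    - [[0,0,0,0,0,0],[0,0,0,0,0,0],[0,0,0,0,0,0],[0,0,0,0,0,0],[0,0,0,0,0,0],[0,0,0,0,0,0],[0,0,0,0,0,0],[0,0,0,0,0,0]]
  claw: 0
  newtons: 80

```text
t: 13.65
eef_pos: [471.2, -70.3, 30.8]
tcp_rot: [1.835, 2.549, -0.0]
contact_force: [-3.9, -0.0, 8.6]
finger_gap: 0.284
grip_force: 78.1
```

Run:
```python
from h import *
o=observe(); print(o["eef_pos"],o["contact_force"],o["finger_gap"],o["grip_force"])
plan([(471.4,-69,120,1.893),(523,297.3,120,1.893)],o)
```

```text
[471.22895139 -70.31373137  30.76082368] [-3.93076052 -0.01862514  8.58927667] 0.2843289609320015 78.1213514925912
[0.008, 0.004, -0.595, 0.001, 0.001, 0.002] rows>=2.1
  ->  [471.4 -68.9 120. ]
[0.736, 0.366, 0.0, 0.0, 0.0, 0.0] rows>=3.0
[0.736, 0.367, 0.0, 0.0, 0.0, 0.0] rows>=3.0
[0.735, 0.366, -0.001, 0.0, 0.0, 0.0] rows>=3.0
  ->  [522.9 297.3 120.1]
```

Emit:
step_arm:
  increments:
    - [[0,0,-0.04,0,0,0],[0,0,-0.12,0,0,0],[0,0,-0.28,0,0,0],[0,0,-0.45,0,0,0],[0,0,-0.57,0,0,0],[0,0,-0.6,0,0,0],[0,0,-0.6,0,0,0]]

```text
t: 14.23
eef_pos: [471.6, -70.3, 120.6]
tcp_rot: [1.834, 2.547, 0.001]
contact_force: [-0.5, -0.5, -4.7]
finger_gap: 0.28
grip_force: 79.5
```

Emit:
step_arm:
  increments:
    - [[0.1,0.05,0,0,0,0],[0.28,0.14,0,0,0,0],[0.5,0.25,0,0,0,0],[0.736,0.366,0,0,0,0]]

```text
t: 14.57
eef_pos: [486.3, 53.0, 117.3]
tcp_rot: [-1.837, -2.545, 0.003]
contact_force: [0.5, -0.4, -4.5]
finger_gap: 0.277
grip_force: 79.5
```

Emit:
step_arm:
  increments:
    - [[0.25,0.124,0,0,0,0],[0.49,0.245,0,0,0,0],[0.736,0.367,0,0,0,0]]

```text
t: 14.82
eef_pos: [503.2, 176.1, 117.0]
tcp_rot: [-1.834, -2.547, 0.004]
contact_force: [1.1, -0.5, -4.7]
finger_gap: 0.278
grip_force: 79.5
```

Emit:
step_arm:
  increments:
    - [[0.24,0.12,0,0,0,0],[0.45,0.225,0,0,0,0],[0.62,0.31,0,0,0,0],[0.71,0.355,0,0,0,0],[0.735,0.366,0,0,0,0],[0.735,0.366,0,0,0,0],[0.735,0.366,0,0,0,0]]

```text
t: 15.4
eef_pos: [520.9, 295.3, 117.6]
tcp_rot: [-1.834, -2.548, 0.005]
contact_force: [-0.2, -1.0, -4.3]
finger_gap: 0.28
grip_force: 79.6
```

Run:
```python
from h import *
s,o=look("w9",["weight_largest","well_largest"]); print(o["finger_gap"],o["grip_force"],o["contact_force"])
cv2.imwrite("pics/w9c.png",cv2.resize(s["color"][140:300,220:420,::-1],(600,480)))
plan([(523,297.3,80,1.893),(523,297.3,43.5,1.893)],o)
```

```text
t 15.4 [520.9 295.3 117.6] 1.894 [-0.019 -0.019  0.003 -0.001  0.     0.001]
weight_largest 0.94 [269.6 190.2 367.1 292.6] [533.7 261.7  21. ]
well_largest 0.57 [284.5 165.  356.4 208.6] [520.4 306.6  20. ]
0.2796486324861446 79.57342504290864 [-0.19355178 -1.03220593 -4.33988279]
[0.008, 0.018, 0.251, -0.007, 0.001, 0.002] rows>=0.9
  ->  [523.  297.2  79.9]
[0.0, 0.0, 0.243, 0.0, 0.0, 0.0] rows>=0.9
  ->  [523.  297.2  43.5]
```

View pics/w9c.png

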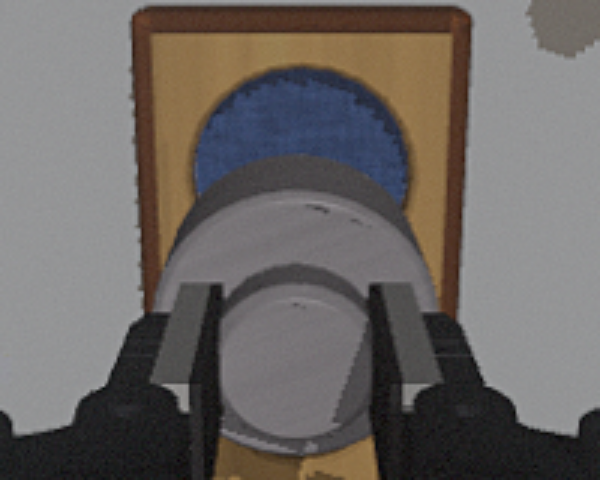

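The largest is held level, knob at px (318.7,255.7). I work out its offset from the TCP and lower it.

Run:
```python
from h import *
d=np.load("pics/w9.npy",allow_pickle=True).item(); s,o=d["s"],d["o"]
w=world(s,[318.7,255.7],o["eef_pos"][2]+11.2,o); off=(w-np.array(o["eef_pos"]))[:2]; print(off)
o=observe(); print(o["eef_pos"])
x,y=np.array([523,297.3])-off
plan([(x,y,80,1.893),(x,y,45,1.893)],o)
```

```text
[0.41862926 4.04378398]
[521.77082687 294.98858275 118.84856417]
[-0.013, 0.002, 0.259, -0.002, 0.0, -0.001] rows>=0.9
  ->  [522.6 293.2  80. ]
[0.0, 0.0, 0.233, 0.0, 0.0, 0.0] rows>=0.8
  ->  [522.6 293.2  45. ]
```

The knob's lower edge merges with the body rim, so its real centre is nearer px row 263. The offset is then only about +1 mm in y, which agrees with the pick pose. Target TCP is (522.8, 296.3).

Emit:
step_arm:
  increments:
    - [[0.006,0.009,0.08,0,0,0],[0.006,0.009,0.2,0,0,0],[0.006,0.009,0.31,0,0,0],[0.006,0.009,0.38,0,0,0],[0.006,0.009,0.41,0,0,0],[0.006,0.009,0.42,0,0,0],[0.006,0.009,0.42,0,0,0],[0.006,0.009,0.42,0,0,0]]

```text
t: 16.22
eef_pos: [523.8, 297.8, 57.4]
tcp_rot: [1.835, 2.549, 0.002]
contact_force: [-0.3, 0.6, -4.0]
finger_gap: 0.279
grip_force: 79.6
```

Run:
```python
from h import *
s,o=look("w10",[]); print(o["contact_force"]); wells(s,o)
cv2.imwrite("pics/w10c.png",cv2.resize(s["color"][120:300,200:440,::-1],(720,540)))
plan([(522.8,296.3,44,1.893)],o)
```

```text
t 16.2167 [523.8 297.8  57.4] 1.894 [ 0.002 -0.007 -0.007 -0.001  0.     0.001]
[-0.30862539  0.63707185 -3.99879173]
[315.  311.4] [59.3 65.6] [543.8 236.4  16. ]
[313.9 220.6] [78.8 89.6] [522.  299.6  16. ]
[-0.007, -0.01, 0.089, 0.004, 0.0, 0.001] rows>=0.3
  ->  [522.8 296.3  44. ]
```

View pics/w10c.png

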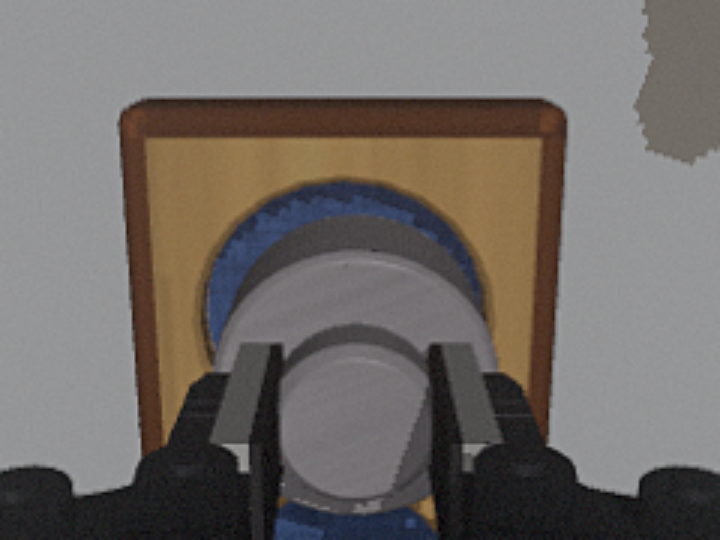

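Run:
```python
from h import *
d=np.load("pics/w10.npy",allow_pickle=True).item(); s,o=d["s"],d["o"]
w=world(s,[318.5,260.3],o["eef_pos"][2]+11.2,o); print(w,w-np.array(o["eef_pos"]))
# body circle at top (z=TCP-2.8) and bottom, compared with well rim
a=np.linspace(0,2*np.pi,80)
im=s["color"][:,:,::-1].copy()
for c,r,z in (((523,297.3),30,20),((w[0],w[1]),25,o["eef_pos"][2]-2.8),((w[0],w[1]),25,o["eef_pos"][2]-30.8)):
    P=proj(s,np.c_[c[0]+r*np.cos(a),c[1]+r*np.sin(a),np.full(80,z)],o); cv2.polylines(im,[P.astype(int)],True,(0,255,0),1)
cv2.imwrite("pics/w10d.png",cv2.resize(im[120:300,200:440],(720,540)))
```

```text
[524.85458209 299.5146669   68.57601202] [ 1.03372251  1.74246423 11.2       ]
```

View pics/w10d.png

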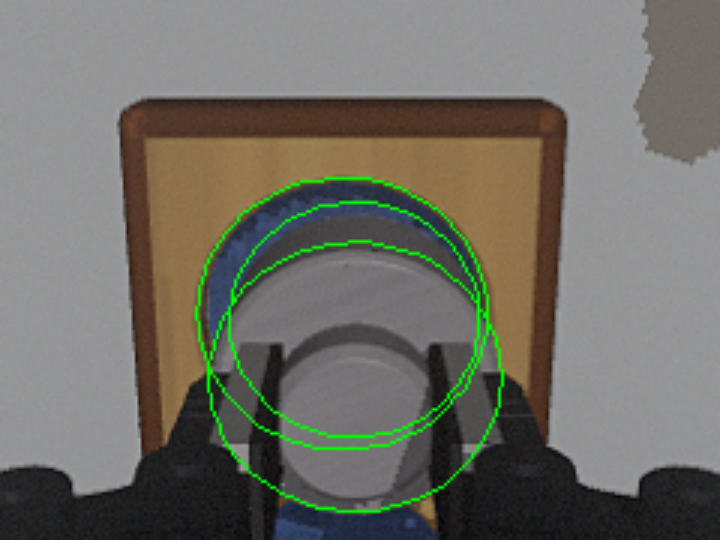

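The drawn well circle matches the rim. The weight sits about 2 mm too far along tool +y, so I correct by −1.8 mm and lower to contact. My picture views are now used up; from here I work from numbers.

Emit:
step_arm:
  increments:
    - [[0,-0.006,0,0,0,0],[0,-0.012,0.02,0,0,0],[0,-0.012,0.045,0,0,0],[0,-0.012,0.065,0,0,0],[0,-0.012,0.078,0,0,0],[0,-0.012,0.084,0,0,0],[0,-0.012,0.084,0,0,0],[0,-0.012,0.084,0,0,0]]

```text
t: 16.93
eef_pos: [521.3, 297.0, 43.7]
tcp_rot: [-1.835, -2.55, 0.0]
contact_force: [0.0, -0.1, -4.2]
finger_gap: 0.281
grip_force: 79.6
```

Emit:
step_arm:
  increments:
    - [[0,0,0.002,0,0,0],[0,0,0.004,0,0,0],[0,0,0.006,0,0,0],[0,0,0.006,0,0,0],[0,0,0.006,0,0,0]]

```text
t: 17.35
eef_pos: [521.3, 297.0, 43.0]
tcp_rot: [1.835, 2.55, 0.0]
contact_force: [-0.0, -0.1, -4.9]
finger_gap: 0.283
grip_force: 79.6
```

Emit:
step_arm:
  increments:
    - [[0,0,0.002,0,0,0],[0,0,0.004,0,0,0],[0,0,0.006,0,0,0],[0,0,0.008,0,0,0],[0,0,0.008,0,0,0],[0,0,0.008,0,0,0]]

```text
t: 17.85
eef_pos: [521.4, 297.1, 42.8]
tcp_rot: [1.835, 2.55, -0.0]
contact_force: [-5.0, -1.7, 5.6]
finger_gap: 0.28
grip_force: 80.6
```

Contact is at 42.8, exactly 12 mm above the pick height, so it is on the well floor. Release and lift.

Emit:
step_arm:
  increments:
    - [[0,0,-0.004,0,0,0],[0,0,-0.004,0,0,0],[0,0,-0.004,0,0,0],[0,0,-0.004,0,0,0],[0,0,-0.004,0,0,0],[0,0,-0.004,0,0,0]]
  claw: 0.6

```text
t: 18.35
eef_pos: [521.4, 297.0, 42.3]
tcp_rot: [1.835, 2.55, 0.0]
contact_force: [0.2, 0.3, -0.3]
finger_gap: 0.599
grip_force: 0.0
```

Emit:
step_arm:
  increments:
    - [[0,0,-0.05,0,0,0],[0,0,-0.15,0,0,0],[0,0,-0.4,0,0,0],[0,0,-0.65,0,0,0],[0,0,-0.8,0,0,0],[0,0,-0.8,0,0,0],[0,0,-0.8,0,0,0]]

```text
t: 18.93
eef_pos: [522.6, 297.4, 164.9]
tcp_rot: [1.834, 2.548, 0.006]
contact_force: [0.1, 0.4, -0.5]
finger_gap: 0.599
grip_force: 0.0
```

Run:
```python
from h import *
s,o=look("w11",["weight_largest","weight_smallest"])
print(proj(s,[(523,297.3,54)],o))
# knob circle: Hough on crop
g=cv2.cvtColor(s["color"],cv2.COLOR_RGB2GRAY)
for nm,c,z,r in (("largest",(523,297.3),54,14),):
    p=proj(s,[(c[0],c[1],z),(c[0]+r,c[1],z)],o); R=np.linalg.norm(p[1]-p[0]); x,y=p[0].astype(int); k=45
    q=cv2.HoughCircles(cv2.GaussianBlur(g[y-k:y+k,x-k:x+k],(3,3),0),cv2.HOUGH_GRADIENT,1.2,5,param1=80,param2=10,minRadius=int(R-3),maxRadius=int(R+3))
    for a in (q[0][:3] if q is not None else []): print(nm,p[0],R,a,world(s,[x-k+a[0],y-k+a[1]],z,o))
plan([(529.5,-290.5,150,1.893),(529.5,-290.5,105,1.893)],o)
```

```text
t 18.9333 [522.6 297.4 164.9] 1.894 [-0.001  0.044  0.057  0.001 -0.005  0.001]
weight_largest 0.9 [290.  160.4 343.9 220.8] [525.  294.2  21. ]
weight_largest 0.63 [296.  226.4 342.9 266.2] [545.7 240.1  21. ]
weight_smallest 0.71 [311.1 316.7 325.8 339.2] [578.  140.9  13. ]
[[316.0277046  195.94192064]]
largest [316.0277046  195.94192064] 16.322854057692577 [45.       43.800003 13.96    ] [522.38142272 299.07892276  54.        ]
largest [316.0277046  195.94192064] 16.322854057692577 [53.4  47.4  18.28] [530.17256593 298.33871137  54.        ]
largest [316.0277046  195.94192064] 16.322854057692577 [48.600002 28.2      18.28    ] [520.96519386 312.84626443  54.        ]
[-0.933, -0.3, 0.023, 0.002, 0.0, 0.0] rows>=3.5
[-0.933, -0.3, 0.024, 0.002, 0.0, 0.001] rows>=3.5
[-0.933, -0.3, 0.024, 0.003, 0.0, 0.0] rows>=3.5
[-0.933, -0.3, 0.025, 0.002, 0.0, 0.001] rows>=3.5
  ->  [ 529.5 -290.5  150. ]
[0.0, 0.0, 0.3, 0.0, 0.0, 0.0] rows>=1.1
  ->  [ 529.6 -290.5  105. ]
```

Run:
```python
from h import *
plan([(475,-60,160,1.893),(529.5,-290.5,160,1.893),(529.5,-290.5,105,1.893)])
```

```text
[-0.72, -0.347, 0.002, -0.002, 0.0, 0.001] rows>=2.9
[-0.72, -0.346, 0.002, -0.002, 0.0, 0.0] rows>=2.9
[-0.719, -0.346, 0.002, -0.002, 0.0, 0.001] rows>=2.9
  ->  [475.1 -60.  160. ]
[-0.786, -0.071, 0.0, 0.0, 0.0, 0.0] rows>=2.8
[-0.787, -0.071, 0.0, 0.0, 0.0, 0.0] rows>=2.8
  ->  [ 529.5 -290.5  160. ]
[0.0, 0.0, 0.367, 0.0, 0.0, 0.0] rows>=1.3
  ->  [ 529.5 -290.5  105. ]
```

Emit:
step_arm:
  increments:
    - [[-0.72,-0.347,0,0,0,0],[-0.72,-0.347,0,0,0,0],[-0.72,-0.347,0,0,0,0]]

```text
t: 19.33
eef_pos: [504.4, 176.6, 160.2]
tcp_rot: [-1.832, -2.549, 0.005]
contact_force: [0.7, -0.5, 1.0]
finger_gap: 0.602
grip_force: 0.0
```

Emit:
step_arm:
  increments:
    - [[-0.72,-0.346,0,0,0,0],[-0.72,-0.346,0,0,0,0],[-0.72,-0.346,0,0,0,0]]

```text
t: 19.58
eef_pos: [489.5, 57.2, 160.6]
tcp_rot: [-1.834, -2.547, 0.003]
contact_force: [0.1, -0.6, 0.6]
finger_gap: 0.599
grip_force: 0.0
```

Emit:
step_arm:
  increments:
    - [[-0.72,-0.346,0,0,0,0],[-0.72,-0.346,0,0,0,0],[-0.72,-0.346,0,0,0,0]]

```text
t: 19.83
eef_pos: [474.6, -61.5, 160.8]
tcp_rot: [-1.834, -2.547, 0.001]
contact_force: [0.4, 0.2, 0.2]
finger_gap: 0.599
grip_force: 0.0
```

Emit:
step_arm:
  increments:
    - [[-0.786,-0.071,0,0,0,0],[-0.786,-0.071,0,0,0,0],[-0.786,-0.071,0,0,0,0]]

```text
t: 20.08
eef_pos: [502.7, -177.1, 160.8]
tcp_rot: [-1.836, -2.547, 0.001]
contact_force: [1.3, -0.1, 0.3]
finger_gap: 0.601
grip_force: 0.0
```

Emit:
step_arm:
  increments:
    - [[-0.787,-0.071,0,0,0,0],[-0.787,-0.071,0,0,0,0],[-0.787,-0.071,0.12,0,0,0],[-0.787,-0.071,0.28,0,0,0],[-0.787,-0.071,0.36,0,0,0],[-0.787,-0.071,0.36,0,0,0],[-0.787,-0.071,0.36,0,0,0],[-0.787,-0.071,0.36,0,0,0]]
  claw: 0.55

```text
t: 20.75
eef_pos: [531.4, -289.3, 109.0]
tcp_rot: [1.833, 2.551, 0.0]
contact_force: [0.1, 0.1, 0.8]
finger_gap: 0.554
grip_force: 0.0
```

```bash
cat >> h.py <<'E'
DIM=dict(weight_largest=(25,28,14,42),weight_second=(19,22,11,34),weight_third=(14,19,8.5,30),weight_smallest=(9,16,6,26))
def fit(s,o,n,x0,zb=0,win=12):
    """weight pose by matching its model's rims (body top, knob top, outline) to image gradients"""
    rb,hb,rk,hk=DIM[n]; a=np.linspace(0,2*np.pi,120,endpoint=False)
    g=cv2.GaussianBlur(cv2.cvtColor(s["color"],cv2.COLOR_RGB2GRAY).astype(np.float32),(0,0),1.0)
    G=np.hypot(cv2.Sobel(g,cv2.CV_32F,1,0),cv2.Sobel(g,cv2.CV_32F,0,1)); G=np.minimum(G,80)
    def sc(x,y):
        t=0
        for r,z in ((rb,zb+hb),(rk,zb+hk)):
            P=proj(s,np.c_[x+r*np.cos(a),y+r*np.sin(a),np.full(120,z)],o).astype(np.float32)
            t+=cv2.remap(G,P[:,:1],P[:,1:],cv2.INTER_LINEAR).mean()
        return t
    best=max(((sc(x0[0]+i,x0[1]+j),x0[0]+i,x0[1]+j) for i in np.arange(-win,win+.1,1) for j in np.arange(-win,win+.1,1)))
    _,X,Y=best
    best=max(((sc(X+i,Y+j),X+i,Y+j) for i in np.arange(-1,1.1,.25) for j in np.arange(-1,1.1,.25)))
    m=np.mean([sc(x0[0]+i,x0[1]+j) for i in (-win,0,win) for j in (-win,0,win)])
    print(n,"fit xy",np.round(best[1:],2),"score",round(best[0],1),"vs",round(m,1)); return best[1:]
E
python3 - <<'E'
from h import *
s,o=look("w12",["weight_second"])
for f,n,x,zb in (("w8","weight_largest",(471,-69),0),("w4","weight_smallest",(539,242),12)):
    d=np.load(f"pics/{f}.npy",allow_pickle=True).item(); fit(d["s"],d["o"],n,x,zb)
x,y=fit(s,o,"weight_second",(529.5,-290.5))
print([s["color"][int(v),int(u)].tolist() for u,v in proj(s,[(x,y,34),(x+15*.9,y+5,22)],o)])
plan([(x,y,23.5,1.893)],o)
E
```

```text
t 20.75 [ 531.4 -289.3  109. ] 1.895 [ 0.002 -0.016 -0.019 -0.002 -0.003 -0.   ]
weight_second 0.95 [289.1 179.1 341.4 228.6] [ 531.2 -291.1   17. ]
weight_second 0.8 [189.4 274.2 217.6 286.8] [ 461.8 -387.2   17. ]
weight_second 0.68 [263.4 265.3 309.  315.1] [ 532.1 -373.    17. ]
weight_largest fit xy [470.25 -67.5 ] score 130.3 vs 51.2
weight_smallest fit xy [538.5 242. ] score 133.4 vs 74.1
weight_second fit xy [ 531.  -289.5] score 126.8 vs 51.6
[[119, 115, 117], [119, 115, 119]]
[0.0, -0.003, 0.57, 0.001, 0.001, 0.004] rows>=2.1
  ->  [ 531.  -289.5   23.5]
```

The numbers agree: the grey second is at (531,−289.5), directly below. Descend and grip.

Emit:
step_arm:
  increments:
    - [[0,-0.003,0.12,0,0,0],[0,-0.003,0.28,0,0,0],[0,-0.003,0.43,0,0,0],[0,-0.003,0.52,0,0,0],[0,-0.003,0.555,0,0,0],[0,-0.003,0.565,0,0,0],[0,-0.003,0.565,0,0,0],[0,-0.003,0.565,0,0,0]]

```text
t: 21.52
eef_pos: [531.7, -291.1, 25.2]
tcp_rot: [1.833, 2.548, -0.0]
contact_force: [-0.9, -0.4, -0.3]
finger_gap: 0.553
grip_force: 0.0
```

Emit:
step_arm:
  increments:
    - [[0,0,0,0,0,0],[0,0,0,0,0,0],[0,0,0,0,0,0],[0,0,0,0,0,0],[0,0,0,0,0,0],[0,0,0,0,0,0],[0,0,0,0,0,0],[0,0,0,0,0,0]]
  claw: 0
  newtons: 60

```text
t: 22.18
eef_pos: [531.3, -291.0, 24.9]
tcp_rot: [1.834, 2.548, -0.0]
contact_force: [-1.9, 0.6, 6.0]
finger_gap: 0.214
grip_force: 58.5
```

Run:
```python
from h import *
s,o=look("w13",[]); fit(s,o,"weight_second",o["eef_pos"][:2],0,5)
plan([(531,-289.5,130,1.893),(475,-60,130,1.893),(543,237.4,110,1.893)],o)
```

```text
t 22.1833 [ 531.3 -291.    24.9] 1.894 [-0.001  0.001  0.    -0.    -0.     0.001]
weight_second fit xy [ 532.78 -291.55] score 115.4 vs 68.4
[0.009, 0.002, -0.701, 0.002, 0.003, 0.002] rows>=2.5
  ->  [ 531.  -289.5  130. ]
[0.785, 0.065, 0.0, 0.0, 0.0, 0.0] rows>=2.8
[0.785, 0.065, 0.0, 0.0, 0.0, 0.0] rows>=2.8
  ->  [475. -60. 130.]
[0.869, 0.529, 0.066, 0.0, 0.0, 0.0] rows>=3.7
[0.868, 0.529, 0.067, 0.0, 0.0, 0.0] rows>=3.7
  ->  [543.1 237.4 110. ]
```

Emit:
step_arm:
  increments:
    - [[0,0,-0.04,0,0,0],[0,0,-0.14,0,0,0],[0,0,-0.34,0,0,0],[0,0,-0.56,0,0,0],[0,0,-0.72,0,0,0],[0,0,-0.78,0,0,0],[0,0,-0.78,0,0,0]]

```text
t: 22.82
eef_pos: [532.0, -291.4, 143.3]
tcp_rot: [1.832, 2.546, -0.0]
contact_force: [-0.4, 0.1, -1.6]
finger_gap: 0.215
grip_force: 59.0
```

Emit:
step_arm:
  increments:
    - [[0.12,0.01,0,0,0,0],[0.32,0.03,0,0,0,0],[0.56,0.05,0,0,0,0],[0.785,0.065,0,0,0,0]]

```text
t: 23.15
eef_pos: [500.3, -173.4, 137.5]
tcp_rot: [-1.834, -2.545, -0.0]
contact_force: [-0.8, -0.0, -2.1]
finger_gap: 0.214
grip_force: 59.0
```

Emit:
step_arm:
  increments:
    - [[0.26,0.02,0,0,0,0],[0.52,0.04,0,0,0,0],[0.785,0.065,0,0,0,0]]

```text
t: 23.4
eef_pos: [471.8, -58.7, 137.8]
tcp_rot: [-1.834, -2.545, 0.002]
contact_force: [1.0, 1.7, -2.3]
finger_gap: 0.216
grip_force: 59.0
```

Emit:
step_arm:
  increments:
    - [[0.22,0.13,0,0,0,0],[0.44,0.27,0,0,0,0],[0.66,0.4,0,0,0,0],[0.869,0.529,0,0,0,0]]

```text
t: 23.73
eef_pos: [506.4, 90.2, 138.0]
tcp_rot: [-1.833, -2.547, 0.003]
contact_force: [0.6, -0.2, -2.6]
finger_gap: 0.22
grip_force: 59.1
```

Emit:
step_arm:
  increments:
    - [[0.22,0.13,0,0,0,0],[0.44,0.27,0,0,0,0],[0.66,0.4,0.04,0,0,0],[0.81,0.49,0.12,0,0,0],[0.868,0.529,0.2,0,0,0],[0.868,0.529,0.2,0,0,0],[0.868,0.529,0.2,0,0,0],[0.868,0.529,0.2,0,0,0]]

```text
t: 24.4
eef_pos: [541.3, 235.6, 109.5]
tcp_rot: [-1.835, -2.548, 0.003]
contact_force: [-0.1, 0.1, -2.1]
finger_gap: 0.211
grip_force: 59.2
```

Run:
```python
from h import *
s,o=look("w14",[]); print(o["finger_gap"],o["contact_force"])
zb=o["eef_pos"][2]-24.9
x,y=fit(s,o,"weight_second",o["eef_pos"][:2],zb,5)
fit(s,o,"weight_largest",(523,297.3),12,8)
e=np.array(o["eef_pos"]); T=np.array([543.0,237.4])
for off in (np.array([x,y])-e[:2],np.zeros(2)): 
    print(off); plan([(T[0]-off[0],T[1]-off[1],60,1.893),(T[0]-off[0],T[1]-off[1],39,1.893)],o)
```

```text
t 24.4 [541.3 235.6 109.5] 1.893 [-0.014 -0.023 -0.011  0.002 -0.     0.001]
0.21057181774919112 [-0.11714492  0.12420747 -2.09384928]
weight_second fit xy [543.84 235.87] score 111.6 vs 70.2
weight_largest fit xy [522.75 299.55] score 106.6 vs 61.4
[2.5  0.25]
[0.011, -0.001, 0.33, -0.005, 0.0, 0.001] rows>=1.2
  ->  [540.6 237.1  60. ]
[0.0, 0.0, 0.14, 0.0, 0.0, 0.0] rows>=0.5
  ->  [540.6 237.1  39. ]
[0. 0.]
[0.008, 0.015, 0.33, -0.005, 0.0, 0.001] rows>=1.2
  ->  [543.  237.4  59.9]
[0.0, 0.0, 0.14, 0.0, 0.0, 0.0] rows>=0.5
  ->  [543.  237.4  38.9]
```

Emit:
step_arm:
  increments:
    - [[0.01,0.003,0.08,0,0,0],[0.01,0.003,0.22,0,0,0],[0.01,0.003,0.34,0,0,0],[0.01,0.003,0.41,0,0,0],[0.01,0.003,0.43,0,0,0],[0.01,0.003,0.43,0,0,0],[0.01,0.003,0.43,0,0,0]]

```text
t: 25.03
eef_pos: [542.8, 238.1, 46.8]
tcp_rot: [1.835, 2.549, 0.002]
contact_force: [1.3, 0.3, -2.2]
finger_gap: 0.217
grip_force: 59.2
```

Run:
```python
from h import *
s,o=look("w15",[]); wells(s,o)
x,y=fit(s,o,"weight_second",o["eef_pos"][:2],o["eef_pos"][2]-24.9,5)
# rim of second well at z=20, fit same way
a=np.linspace(0,2*np.pi,200)
g=cv2.GaussianBlur(cv2.cvtColor(s["color"],cv2.COLOR_RGB2GRAY).astype(np.float32),(0,0),1.0)
G=np.minimum(np.hypot(cv2.Sobel(g,cv2.CV_32F,1,0),cv2.Sobel(g,cv2.CV_32F,0,1)),80)
def sc(x,y,r):
    P=proj(s,np.c_[x+r*np.cos(a),y+r*np.sin(a),np.full(200,20)],o).astype(np.float32); return cv2.remap(G,P[:,:1],P[:,1:],1).mean()
print(sorted(((sc(543+i,237.4+j,24),i,j) for i in np.arange(-5,5.1,.5) for j in np.arange(-5,5.1,.5)),reverse=True)[:4])
plan([(o["eef_pos"][0]+543-x,o["eef_pos"][1]+237.4-y,38,1.893)],o)
```

```text
t 25.0333 [542.8 238.1  46.8] 1.893 [ 0.003 -0.015 -0.013  0.    -0.001  0.001]
[316.9 305.2] [43.7 48.7] [560.  188.8  16. ]
[315.4 228.1] [64.3 75.4] [542.2 239.3  16. ]
weight_second fit xy [545.03 237.82] score 112.0 vs 72.9
[(np.float32(59.796818), np.float64(0.0), np.float64(0.5)), (np.float32(59.572777), np.float64(0.0), np.float64(0.0)), (np.float32(59.362858), np.float64(0.0), np.float64(1.0)), (np.float32(59.076096), np.float64(-0.5), np.float64(0.5))]
[0.002, -0.014, 0.059, 0.003, 0.0, 0.001] rows>=0.2
  ->  [540.7 237.7  38. ]
```

The same picture puts the rim at (543,237.9) and the weight at (545,237.8), so I shift −2 mm along tool y and lower to contact.

Emit:
step_arm:
  increments:
    - [[0.001,-0.007,0,0,0,0],[0.001,-0.013,0.015,0,0,0],[0.001,-0.013,0.035,0,0,0],[0.001,-0.013,0.05,0,0,0],[0.001,-0.013,0.058,0,0,0],[0.001,-0.013,0.058,0,0,0],[0.001,-0.013,0.058,0,0,0]]

```text
t: 25.67
eef_pos: [540.2, 237.7, 37.3]
tcp_rot: [1.835, 2.55, -0.0]
contact_force: [-0.1, -0.4, -2.3]
finger_gap: 0.214
grip_force: 59.2
```

Emit:
step_arm:
  increments:
    - [[0,0,0.002,0,0,0],[0,0,0.004,0,0,0],[0,0,0.006,0,0,0],[0,0,0.006,0,0,0],[0,0,0.006,0,0,0]]

```text
t: 26.08
eef_pos: [540.3, 237.7, 37.0]
tcp_rot: [1.835, 2.55, 0.0]
contact_force: [-2.6, -1.0, 6.1]
finger_gap: 0.214
grip_force: 59.9
```

Contact at 37.0, as expected. Release, lift, and go to the third.

Emit:
step_arm:
  increments:
    - [[0,0,-0.003,0,0,0],[0,0,-0.003,0,0,0],[0,0,-0.003,0,0,0],[0,0,-0.003,0,0,0],[0,0,-0.003,0,0,0],[0,0,-0.003,0,0,0]]
  claw: 0.5

```text
t: 26.58
eef_pos: [540.2, 237.7, 36.8]
tcp_rot: [1.835, 2.55, 0.0]
contact_force: [0.6, -0.2, 0.2]
finger_gap: 0.499
grip_force: 0.0
```

Emit:
step_arm:
  increments:
    - [[0,0,-0.05,0,0,0],[0,0,-0.15,0,0,0],[0,0,-0.4,0,0,0],[0,0,-0.65,0,0,0],[0,0,-0.82,0,0,0],[0,0,-0.82,0,0,0],[0,0,-0.82,0,0,0],[0,0,-0.82,0,0,0]]

```text
t: 27.25
eef_pos: [539.7, 237.6, 159.5]
tcp_rot: [-1.835, -2.549, 0.001]
contact_force: [0.1, 0.5, -0.5]
finger_gap: 0.502
grip_force: 0.0
```

Run:
```python
from h import *
s,o=look("w16",["weight_second"])
fit(s,o,"weight_second",(543,237.4),12,6); fit(s,o,"weight_largest",(523,297.3),12,6)
plan([(447.5,-60,160,1.893),(447.5,-288,160,1.893),(447.5,-288,105,1.893)],o)
```

```text
t 27.25 [539.7 237.6 159.5] 1.894 [-0.002  0.023  0.026 -0.001 -0.    -0.   ]
weight_second 0.71 [296.7 165.7 339.2 212.4] [541.7 236.2  17. ]
weight_second fit xy [541.   238.65] score 124.4 vs 82.9
weight_largest fit xy [522.75 298.05] score 108.6 vs 62.8
[-0.843, -0.606, -0.001, -0.001, 0.0, 0.001] rows>=3.7
[-0.843, -0.606, -0.002, -0.001, 0.0, 0.001] rows>=3.7
  ->  [447.5 -59.9 160. ]
[-0.721, -0.241, 0.0, 0.0, 0.0, 0.0] rows>=2.7
[-0.721, -0.24, 0.0, 0.0, 0.0, 0.0] rows>=2.7
  ->  [ 447.6 -287.9  160. ]
[0.0, -0.001, 0.367, 0.0, 0.0, 0.0] rows>=1.3
  ->  [ 447.4 -288.   105. ]
```

Emit:
step_arm:
  increments:
    - [[-0.843,-0.606,0,0,0,0],[-0.843,-0.606,0,0,0,0],[-0.843,-0.606,0,0,0,0],[-0.843,-0.606,0,0,0,0]]

```text
t: 27.68
eef_pos: [491.9, 86.8, 158.1]
tcp_rot: [-1.834, -2.547, 0.004]
contact_force: [-0.0, -0.3, -0.1]
finger_gap: 0.503
grip_force: 0.0
```

Emit:
step_arm:
  increments:
    - [[-0.843,-0.606,0,0,0,0],[-0.843,-0.606,0,0,0,0],[-0.843,-0.606,0,0,0,0],[-0.843,-0.606,0,0,0,0]]

```text
t: 28.02
eef_pos: [446.1, -61.9, 158.6]
tcp_rot: [-1.835, -2.547, 0.002]
contact_force: [0.0, -0.3, 1.1]
finger_gap: 0.498
grip_force: 0.0
```

Emit:
step_arm:
  increments:
    - [[-0.721,-0.241,0,0,0,0],[-0.721,-0.241,0,0,0,0],[-0.721,-0.241,0,0,0,0]]

```text
t: 28.27
eef_pos: [446.9, -176.4, 158.8]
tcp_rot: [-1.836, -2.547, 0.001]
contact_force: [1.0, 0.2, 0.2]
finger_gap: 0.498
grip_force: 0.0
```

Emit:
step_arm:
  increments:
    - [[-0.721,-0.241,0,0,0,0],[-0.721,-0.241,0,0,0,0],[-0.721,-0.241,0.12,0,0,0],[-0.721,-0.241,0.28,0,0,0],[-0.721,-0.241,0.36,0,0,0],[-0.721,-0.241,0.36,0,0,0],[-0.721,-0.241,0.36,0,0,0],[-0.721,-0.241,0.36,0,0,0]]

```text
t: 28.93
eef_pos: [448.6, -287.2, 106.5]
tcp_rot: [1.833, 2.551, 0.0]
contact_force: [0.5, -1.1, 0.0]
finger_gap: 0.496
grip_force: 0.0
```

Run:
```python
from h import *
s,o=look("w17",["weight_third","bystander_beaker"])
x,y=fit(s,o,"weight_third",(447.5,-288))
plan([(x,y,20.5,1.893)],o)
```

```text
t 28.9333 [ 448.6 -287.2  106.5] 1.895 [ 0.001 -0.016 -0.016 -0.002 -0.005 -0.003]
weight_third 0.96 [295.7 186.2 332.1 223.6] [ 447.7 -290.    15. ]
bystander_beaker 0.57 [404.1   2.2 490.4  81. ] [ 491.3 -154.1   40. ]
weight_third fit xy [ 446.75 -287.75] score 130.6 vs 55.9
[0.0, -0.013, 0.573, 0.001, 0.001, 0.004] rows>=2.1
  ->  [ 446.8 -287.8   20.6]
```

Emit:
step_arm:
  increments:
    - [[0,-0.01,0.12,0,0,0],[0,-0.01,0.28,0,0,0],[0,-0.01,0.43,0,0,0],[0,-0.01,0.52,0,0,0],[0,-0.01,0.56,0,0,0],[0,-0.01,0.572,0,0,0],[0,-0.01,0.572,0,0,0],[0,-0.01,0.572,0,0,0]]

```text
t: 29.75
eef_pos: [447.7, -289.1, 21.5]
tcp_rot: [1.834, 2.548, -0.001]
contact_force: [-0.1, 0.8, 0.1]
finger_gap: 0.499
grip_force: 0.0
```

Emit:
step_arm:
  increments:
    - [[0,0,0,0,0,0],[0,0,0,0,0,0],[0,0,0,0,0,0],[0,0,0,0,0,0],[0,0,0,0,0,0],[0,0,0,0,0,0],[0,0,0,0,0,0],[0,0,0,0,0,0]]
  claw: 0
  newtons: 50

```text
t: 30.42
eef_pos: [447.5, -289.2, 21.2]
tcp_rot: [1.834, 2.548, -0.001]
contact_force: [-0.8, -0.0, 5.9]
finger_gap: 0.156
grip_force: 48.8
```

Run:
```python
from h import *
o=observe()
plan([(447,-287,140,1.893),(447,-60,140,1.893),(559.6,188.1,110,1.893)],o)
```

```text
[0.013, 0.002, -0.792, 0.002, 0.004, 0.001] rows>=2.8
  ->  [ 447. -287.  140.]
[0.718, 0.24, 0.0, 0.0, 0.0, 0.0] rows>=2.7
[0.717, 0.24, 0.0, 0.0, 0.0, 0.0] rows>=2.7
  ->  [447.  -60.1 140. ]
[0.666, 0.618, 0.1, 0.0, 0.0, 0.0] rows>=3.3
[0.665, 0.618, 0.1, 0.0, 0.0, 0.0] rows>=3.3
  ->  [559.6 188.1 110. ]
```

Emit:
step_arm:
  increments:
    - [[0,0,-0.04,0,0,0],[0,0,-0.14,0,0,0],[0,0,-0.34,0,0,0],[0,0,-0.56,0,0,0],[0,0,-0.73,0,0,0],[0,0,-0.79,0,0,0],[0,0,-0.79,0,0,0]]

```text
t: 31.0
eef_pos: [448.0, -289.6, 141.1]
tcp_rot: [1.832, 2.546, -0.001]
contact_force: [-0.1, -0.6, -1.0]
finger_gap: 0.157
grip_force: 48.9
```

Emit:
step_arm:
  increments:
    - [[0.12,0.04,0,0,0,0],[0.3,0.1,0,0,0,0],[0.52,0.17,0,0,0,0],[0.718,0.24,0,0,0,0]]

```text
t: 31.33
eef_pos: [444.8, -172.5, 135.8]
tcp_rot: [-1.834, -2.544, -0.0]
contact_force: [1.2, 0.3, -2.0]
finger_gap: 0.156
grip_force: 48.9
```

Emit:
step_arm:
  increments:
    - [[0.24,0.08,0,0,0,0],[0.48,0.16,0,0,0,0],[0.717,0.24,0,0,0,0]]

```text
t: 31.58
eef_pos: [444.7, -59.1, 136.0]
tcp_rot: [-1.834, -2.546, 0.001]
contact_force: [0.6, 0.1, -1.5]
finger_gap: 0.157
grip_force: 48.9
```

Emit:
step_arm:
  increments:
    - [[0.17,0.155,0,0,0,0],[0.34,0.31,0,0,0,0],[0.5,0.464,0,0,0,0],[0.666,0.618,0,0,0,0]]

```text
t: 31.92
eef_pos: [501.5, 64.6, 136.0]
tcp_rot: [-1.833, -2.547, 0.003]
contact_force: [1.1, -0.4, -0.3]
finger_gap: 0.153
grip_force: 48.9
```

Emit:
step_arm:
  increments:
    - [[0.17,0.155,0,0,0,0],[0.34,0.31,0,0,0,0],[0.5,0.464,0.06,0,0,0],[0.62,0.575,0.14,0,0,0],[0.665,0.612,0.2,0,0,0],[0.665,0.612,0.2,0,0,0],[0.665,0.612,0.2,0,0,0],[0.665,0.612,0.2,0,0,0]]

```text
t: 32.58
eef_pos: [557.5, 185.3, 107.9]
tcp_rot: [-1.836, -2.548, 0.002]
contact_force: [-0.1, -0.0, -0.9]
finger_gap: 0.156
grip_force: 49.0
```

```bash
cat >> h.py <<'E'
def rim(s,o,c,r,z=20,w=5):
    a=np.linspace(0,2*np.pi,200)
    g=cv2.GaussianBlur(cv2.cvtColor(s["color"],cv2.COLOR_RGB2GRAY).astype(np.float32),(0,0),1.0)
    G=np.minimum(np.hypot(cv2.Sobel(g,cv2.CV_32F,1,0),cv2.Sobel(g,cv2.CV_32F,0,1)),80)
    def sc(x,y):
        P=proj(s,np.c_[x+r*np.cos(a),y+r*np.sin(a),np.full(200,z)],o).astype(np.float32); return cv2.remap(G,P[:,:1],P[:,1:],1).mean()
    b=max((sc(c[0]+i,c[1]+j),c[0]+i,c[1]+j) for i in np.arange(-w,w+.1,.5) for j in np.arange(-w,w+.1,.5)); print("rim",np.round(b,1)); return b[1:]
E
python3 - <<'E'
from h import *
s,o=look("w18",[]); print(o["finger_gap"],o["contact_force"])
x,y=fit(s,o,"weight_third",o["eef_pos"][:2],o["eef_pos"][2]-21.2,5)
T=rim(s,o,(559.6,188.1),19)
e=o["eef_pos"]; plan([(e[0]+T[0]-x,e[1]+T[1]-y,45,1.893)],o)
E
```

```text
t 32.5833 [557.5 185.3 107.9] 1.893 [-0.007 -0.022 -0.01   0.003 -0.002  0.003]
0.15610887056308628 [-0.14633375 -0.03131545 -0.88943706]
weight_third fit xy [560.78 185.79] score 124.3 vs 81.6
rim [ 67.  559.6 187.6]
[0.014, -0.003, 0.419, -0.004, 0.0, 0.0] rows>=1.5
  ->  [556.3 187.1  45.1]
```

Emit:
step_arm:
  increments:
    - [[0.012,0,0.08,0,0,0],[0.012,0,0.22,0,0,0],[0.012,0,0.34,0,0,0],[0.012,0,0.4,0,0,0],[0.012,0,0.42,0,0,0],[0.012,0,0.42,0,0,0],[0.012,0,0.42,0,0,0]]

```text
t: 33.22
eef_pos: [558.4, 188.1, 46.5]
tcp_rot: [1.835, 2.549, 0.002]
contact_force: [-0.1, 0.2, -0.7]
finger_gap: 0.158
grip_force: 49.0
```

Run:
```python
from h import *
s,o=look("w19",[]); print(o["contact_force"])
x,y=fit(s,o,"weight_third",o["eef_pos"][:2],o["eef_pos"][2]-21.2,5)
T=rim(s,o,(559.6,188.1),19)
e=o["eef_pos"]; plan([(e[0]+T[0]-x,e[1]+T[1]-y,34.5,1.893)],o)
```

```text
t 33.2167 [558.4 188.1  46.5] 1.893 [ 0.004 -0.01  -0.015  0.001  0.    -0.001]
[-0.08754227  0.1807169  -0.69060492]
weight_third fit xy [561.68 188.56] score 117.6 vs 76.5
rim [ 59.9 559.1 188.6]
[0.006, -0.016, 0.08, 0.003, 0.001, 0.001] rows>=0.3
  ->  [555.9 188.2  34.4]
```

Emit:
step_arm:
  increments:
    - [[0.003,-0.007,0,0,0,0],[0.003,-0.014,0.015,0,0,0],[0.003,-0.014,0.045,0,0,0],[0.003,-0.014,0.065,0,0,0],[0.003,-0.014,0.075,0,0,0],[0.003,-0.014,0.08,0,0,0],[0.003,-0.014,0.08,0,0,0],[0.003,-0.014,0.08,0,0,0]]

```text
t: 33.93
eef_pos: [555.7, 188.0, 33.6]
tcp_rot: [1.835, 2.55, 0.0]
contact_force: [-0.8, 0.4, -0.4]
finger_gap: 0.155
grip_force: 49.0
```

Emit:
step_arm:
  increments:
    - [[0,0,0.002,0,0,0],[0,0,0.004,0,0,0],[0,0,0.006,0,0,0],[0,0,0.006,0,0,0],[0,0,0.006,0,0,0]]

```text
t: 34.35
eef_pos: [555.9, 188.0, 33.3]
tcp_rot: [1.835, 2.549, 0.0]
contact_force: [-1.9, -0.6, 5.8]
finger_gap: 0.156
grip_force: 49.5
```

Contact is at 33.3, against 33.2 expected for the well floor. Release, lift and check.

Emit:
step_arm:
  increments:
    - [[0,0,-0.003,0,0,0],[0,0,-0.003,0,0,0],[0,0,-0.003,0,0,0],[0,0,-0.003,0,0,0],[0,0,-0.003,0,0,0],[0,0,-0.003,0,0,0]]
  claw: 0.4

```text
t: 34.85
eef_pos: [555.5, 187.9, 33.0]
tcp_rot: [-1.835, -2.55, 0.0]
contact_force: [0.0, -0.5, 0.6]
finger_gap: 0.398
grip_force: 0.0
```

Emit:
step_arm:
  increments:
    - [[0,0,-0.05,0,0,0],[0,0,-0.15,0,0,0],[0,0,-0.4,0,0,0],[0,0,-0.65,0,0,0],[0,0,-0.9,0,0,0],[0,0,-1,0,0,0],[0,0,-1,0,0,0],[0,0,-1,0,0,0]]

```text
t: 35.52
eef_pos: [556.3, 188.0, 184.6]
tcp_rot: [1.834, 2.548, 0.003]
contact_force: [0.4, 0.5, -1.0]
finger_gap: 0.399
grip_force: 0.0
```

Emit:
step_arm:
  increments:
    - [[-0.4,0,-0.25,0,0,0],[-0.6,0,-0.5,0,0,0],[-0.6,0,-0.5,0,0,0],[-0.6,0,-0.5,0,0,0],[-0.6,0,-0.5,0,0,0]]

```text
t: 35.93
eef_pos: [584.5, 101.6, 257.7]
tcp_rot: [-1.838, -2.547, -0.0]
contact_force: [-0.0, 0.5, -0.3]
finger_gap: 0.399
grip_force: 0.0
```

Run:
```python
from h import *
s,o=look("w20",[])
for n,c,r in (("weight_largest",(523,297.3),30),("weight_second",(543,237.4),24),("weight_third",(559.6,188.1),19),("weight_smallest",(572.9,148.3),14)):
    for q in look_for(s,n)[:2]: print(n,round(q["p"],2),np.round(q["box"]))
    print(proj(s,[(c[0],c[1],12+DIM[n][3])],o).round(0)); rim(s,o,c,r); fit(s,o,n,c,12,6)
s=snapshot("top")
for n in ("bystander_beaker","bystander_bottle"):
    for q in look_for(s,n)[:2]: print(n,round(q["p"],2),np.round(q["box"]))
```

```text
t 35.9333 [584.5 101.6 257.7] 1.891 [0.037 0.021 0.058 0.011 0.002 0.005]
weight_largest 0.72 [303.   0. 339.  15.]
[[320. -28.]]
rim [ 28.5 523.5 295.8]
weight_largest fit xy [523.25 297.55] score 14.1 vs 6.0
weight_second 0.67 [299.  22. 337.  68.]
[[320.  41.]]
rim [ 75.5 542.5 237.4]
weight_second fit xy [541.75 237.4 ] score 118.2 vs 93.9
weight_third 0.69 [304.  80. 331. 104.]
weight_third 0.59 [310. 118. 333. 141.]
[[320.  93.]]
rim [ 75.5 558.6 187.6]
weight_third fit xy [553.6  188.85] score 119.3 vs 95.1
weight_smallest 0.6 [318. 123. 331. 141.]
[[320. 131.]]
rim [ 79.8 573.4 147.8]
weight_smallest fit xy [574.15 152.05] score 130.5 vs 111.7
bystander_beaker 0.55 [370. 205. 385. 221.]
bystander_bottle 0.55 [161. 223. 183. 236.]
```

The third seems to sit near the well's wall, so I take one closer look by numbers before handing in.

Emit:
step_arm:
  increments:
    - [[0.3,0,0.2,0,0,0],[0.55,-0.01,0.5,0,0,0],[0.55,-0.01,0.7,0,0,0],[0.55,-0.01,0.8,0,0,0],[0.55,-0.01,0.8,0,0,0],[0.55,-0.01,0.8,0,0,0]]

```text
t: 36.83
eef_pos: [555.2, 180.5, 136.9]
tcp_rot: [-1.833, -2.549, 0.004]
contact_force: [-0.3, -0.2, 0.5]
finger_gap: 0.397
grip_force: 0.0
```

Run:
```python
from h import *
s,o=look("w21",["weight_third"])
for n,c,r in (("weight_largest",(523,297.3),30),("weight_second",(543,237.4),24),("weight_third",(559,188.1),19)):
    T=rim(s,o,c,r)
    for dz in (0,8): print("zb",12+dz); fit(s,o,n,c,12+dz,7)
hsv=cv2.cvtColor(s["color"],cv2.COLOR_RGB2HSV); m=cv2.inRange(hsv,(100,90,20),(128,255,255))
a=np.linspace(0,2*np.pi,24,endpoint=False)
# blue seen round the weight, by direction in tool axes, at the floor just inside the rim
P=proj(s,np.c_[559+16.5*np.cos(a),188.1+16.5*np.sin(a),np.full(24,12)],o).round().astype(int)
print([(int(np.degrees(t)),int(m[v,u]>0)) for t,(u,v) in zip(a,P)])
u,v=proj(s,[(559,188.1,20)],o)[0].astype(int)
for yy in range(v-24,v+26,2): print("".join("#" if m[yy,xx] else ("o" if hsv[yy,xx,1]<50 else ".") for xx in range(u-30,u+31)))
```

```text
t 36.8333 [555.2 180.5 136.9] 1.895 [-0.02  -0.044 -0.074 -0.002  0.002 -0.001]
weight_third 0.82 [302.4 172.  338.6 205.4] [557.2 184.9  15. ]
rim [ 62.8 523.5 296.3]
zb 12
weight_largest fit xy [522.75 297.8 ] score 112.2 vs 55.7
zb 20
weight_largest fit xy [523.   297.05] score 90.7 vs 53.1
rim [ 74.5 543.  236.4]
zb 12
weight_second fit xy [541.5 237.9] score 113.7 vs 75.0
zb 20
weight_second fit xy [540.  238.9] score 104.1 vs 73.0
rim [ 70.4 559.5 187.6]
zb 12
weight_third fit xy [555.  188.1] score 118.7 vs 82.4
zb 20
weight_third fit xy [554.  190.1] score 116.0 vs 82.8
[(0, 1), (14, 1), (29, 1), (45, 0), (59, 1), (74, 0), (90, 1), (105, 0), (119, 0), (135, 0), (149, 0), (165, 1), (180, 0), (194, 0), (210, 0), (224, 0), (239, 0), (254, 0), (270, 0), (285, 0), (299, 0), (315, 0), (330, 1), (344, 1)]
.............................................................
.............................................................
..........................ooo.....oooo.......................
.....................o..###.###.###...###.o..................
..................o###.oooooooo.##
[... 567 characters left out ...]
o########o........
..........oooooooooooooooooooooooooooooooooo#######..........
..........oooooooooooooooooooooooooooooooooo#######o.........
...........oooooooooooooooooooooooooooooooo######.o..........
............oooooooooooooooooooooooooooooo.######o...........
.............oooooooooooooooooooooooooooo######o.............
...............oooooooooooooooooooooooo.####.o...............
.................oooooooooooooooooooo.###....................
.....................ooooooooooooo##ooo......................
.............................................................
.............................................................
.............................................................
```

The third stands on the floor within its well: it touched at floor height and fits best at floor level. It sits close to the near wall with blue felt clear on the other side. The bystanders are unmoved and the arm is clear.

```bash
python3 -c "
from h import *
print(sign_off())"
```

```text
the job is handed in; nothing more can be done
None
```

All four weights are back in their own wells, largest to smallest, and the job is handed in at about 37 s; I had no picture views left for the last two, so they were checked by contact height and model fits, and the third sits close to its well's wall.

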